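Lock up printing blocks in the pedal-lid galley box

ROBOT

A 7-joint arm with a two-finger parallel gripper is mounted at the origin on the work surface. World frame = base frame: x ahead of the robot, y to its left, z up, the work surface at z = 0. Lengths are in m, angles in rad, forces in N, time in s.
With the tool pointing down it reaches from about 0.4 to 0.9 m from the base axis. Payload 5.5 kg.
Tool frame: the origin (TCP) lies between the finger pads; the fingertips stand 22 mm ahead of it and the grasp point (between the pads) lies 3 mm ahead of it; z points along the fingers, y is the line along which they close (so a half turn about z gives the same grasp; the last joint's range is limited). The gripper opens to 85 mm and grips with 20 to 120 N. Pads are 22 mm wide; open, the fingers measure 114 mm over their backs; the gripper's body (76 mm by 85 mm) begins 54 mm behind the grasp point. The pads swing forward as they close: fully open they stand 13 mm farther back than shut.
Start: joints at [-0.869, 0.501, -0.427, 1.55, 0.221, 1.138, -0.21], TCP at [0.276, 0.588, 0.233] pointing down, gripper open.
Joint ranges: [-2.88, 2.88], [-0.31, 2.03], [-1.54, 1.56], [0.2, 2.42], [-1.41, 4.55], [0.19, 2.02], [-2.57, 2.57]. Speed limits (rad/s): [2.57, 2.57, 3.14, 3.14, 3.14, 3.14, 3.14].

INTERFACE

Orientations are given as a unit quaternion [w, x, y, z].
In Python, from workcell import manip, cams gives the robot as it stands.
- The arm moves only by the tool play_rows, never from a script. Its argument "plan" is text: rows parted by semicolons, each of 7 numbers parted by spaces: the turn, a rotation vector about the tool's x, y, z in rad, then the shift along the tool's x, y, z in units of 40 mm (1.0 is 40 mm), then the opening, from 0 (shut) to 1 (fully open). A call has 1 to 12 rows; each row shifts and turns the commanded pose from where the row before left it, along the tool's axes as they then stand; what a row does not reach is not made up. A row lasts 1/8 s, in which the tool goes at most 62.5 mm and 10.7 degrees, less where a joint would pass 70% of its speed; a pose out of reach is approached as far as the arm can. A call is refused whole if a number of a shift passes 1 or a number of a turn 0.188, either way. A call with a gripper value outside its range is refused whole. The fingers move at their own pace and stop on an object; "squeeze" is the grip in N (left out, the last holds). Time passes only in rows, so rows that do not move let the fingers close. It gives the time, the measured TCP pose, the force, the opening and the grip force at its end, in the units of the state.
- manip.get_obs(): the state, without advancing time (a new reading comes with each control period).
- cams.capture(name): name is "scene" or "side" or "wrist"; returns a dict with "frame" (400x640x3 uint8, red, green, blue), "camera_matrix" (3x3 intrinsics, pixels), "dist_coeffs" ([k1, k2, p1, p2, k3] as OpenCV has them; the pictures are not rectified), "pose" (4x4, takes a point from camera to world coordinates). Camera axes: x right, y down, z forward; pixel columns grow to the right and rows downward; lengths in m; the calibration is good to about 2 mm. A picture is of the moment at which its call begins. There is no depth.
- manip.hand_in(): hands the job in; it is judged then, once.
Trained networks look in a picture, given as the dict that the camera call returned (one of the last four; its "shot" number tells which), for a name from the list of things; names that differ only in an ending like _2 or _b are one class to them, and where a whole thing is asked for, a point or a joint stands for the part that bears it (a point fixed in the world has none). Each returns a list of dicts, best first, with "confidence" (0 to 1); they miss things now and then, are a little off and sometimes report something else, mostly with a low value. They report only what shows in the picture. A call takes as long as a camera call. They do not tell look-alikes from the thing itself.
- cams.cut_out(picture, label): "mask" (400x640 bool, what is visible of it) and "xy" ([column, row] in pixels, amid what is visible of it).
The state is a dict: "time_s": time; "joint_pos": joint angles; "joint_velocities": joint speeds; "joint_efforts": joint torques, N m; "position": TCP position; "ee_rot": TCP orientation; "ft_force": force on the tool from outside, world axes, zero at the start; "ft_torque": the same for the moment, N m; "finger_gap": finger opening in m; "finger_force": force on a finger pad.
Only numpy, scipy, OpenCV 4.12 (cv2) and the standard library are available. Lean on these libraries where they do the work, as an engineer would, in place of code of your own. Each camera call takes 0.05 s, during which the arm holds its last target. There are 200 camera calls.

TASK

Press the galley box's pedal right down so that its lid stands open, then lay every wooden printing block that is on the desk into a bay of its own, picture side up, and push it square and flush against both of that bay's stops: the back fence and the rib on the bay's left as seen from the robot. With all blocks flush, ease the pedal gently back up until the lid is fully shut. Work the lid only through its pedal, never by pushing the lid itself, and leave the mug, the coasters and the pen dispenser alone.

Things in the scene. Friction and masses are not known exactly. Their poses are not given: they have to be found in the camera images.
- galley: Low fixed aluminium tray, 132 deep (x -70 to +62) x 312 mm wide (y). Origin: centre of its underside on the desk; x to its back, away from the robot, y to its left, z up. Floor 6 mm, rims, back fence and ribs 16 mm above the desk. Fence face x +50, front rim inside x -62. Four bays; left stops (faces looking to -y; 8 mm thick) at y +148, +76, +4, -68; right wall inside y -148.
- bay1 (a point): Where the origin (underside centre) of a block lies when it is flush with both stops of the leftmost bay: on the tray floor, galley x +15, y +128, z +6 mm. Axes as the galley's.
- bay2 (a point): The same for bay 2 from the left: galley x +15, y +56, z +6 mm.
- bay3 (a point): The same for bay 3 from the left: galley x +15, y -16, z +6 mm.
- bay4 (a point): The same for bay 4 from the left: galley x +15, y -88, z +6 mm.
- lid: Aluminium lid, a shell 134 deep x 320 wide x 40 mm high, cork on top, hinged along the tray's back edge (along y at galley x +62, z +18; origin mid hinge). Shut, it reaches to -x, front at galley x -72, top 58 mm above the desk. Linked to the pedal: opens 4.7 x the pedal angle, to 1.88 rad, then standing behind the tray, all behind galley x +60, leaning back, about 150 mm high.
- pedal (a joint): Pedal lever angle (rad): 0 = up, lid shut; 0.40 = fully down (stop), lid open. Stiff hinge: pedal and lid stay where left. Pressing the pad takes about 12 N, lifting it 2 to 12 N. Pivot axis along galley y at galley x +15, y -199, z +55 mm, on a cover 70 mm high outside the right wall (y -171 to -191, x -18 to +68). Pad centre 160 mm before it, 0.25 rad above level at 0, 0.15 below at 0.40.
- pedal_pad (a point): Centre of the top face of the rubber pedal pad, a plate 50 (along the lever, x) x 36 (y) x 12 mm thick at the front end of the lever; turns with the lever. Its height above the desk is about 100 mm with the pedal up and 37 mm with it down. Press it from above; to raise it, pinch it across its 36 mm width and lift.
- block1: Printing block: wooden bar 70 (x) x 40 (y) x 34 mm high with a metal picture plate on top, 90 g. Origin: centre of its underside, z up. May be absent. All blocks are alike and any bay will do for any of them, either way round, long side along the galley's x.
- block2: Printing block like block1. May be absent.
- block3: Printing block like block1. May be absent.
- block4: Printing block like block1. May be absent.
- mug: Bystander: stainless steel mug, 76 mm across, 88 mm high, on coaster_b. Origin: centre of its underside.
- coaster_a: Bystander: round wooden coaster, 96 mm across, 9 mm thick, on the desk. Origin: centre of its underside.
- coaster_b: Bystander: the same kind of coaster, under the mug.
- pen_dispenser: Bystander: plastic push-down pen dispenser, 75 x 95 x 88 mm. Origin: centre of its underside.
Mind the look-alikes: they are no part of the job. What is shaped like the block4 but blue is not meant. What is shaped like the block2 but white is not meant.

How it is judged:
By the outcome, as a careful person would: the job done as asked, in the order asked, and still so for the second after the job is handed in, with the robot touching nothing.
Of block1, block2, block3, block4 only 3 to 4 are there at a start; the rules pass over those that are not, and their reading is None.
At some moment in a run one of block1, block2, block3, block4 may be knocked a few centimetres aside while the robot is not near it.
Once in a run the grip may slacken for a moment while it holds something.
It also fails if it takes over 210 s, if anything falls off the work surface, if the arm or the gripper's body presses on something with over 40 N, if the wrist force passes 120 N, or if a joint passes its speed limit or range.

## Working session

There is one attempt and no reset: what is moved stays moved. The work goes in short steps, Python scripts to look and compute and a tool call to move; the robot and the scene stay as the last step left them, time stands still between calls to the robot, and variables do not carry over. Pictures are saved under pics/ and viewed, at most 14 in all, crops included, and the job is handed in when it is done.

Besides the shell and the picture viewer there is one more tool, called after "Emit:" as name(argument=value, ...), one argument or row to a line, values as JSON. play_rows: Moves the arm, as the interface text tells. Its arguments: {"type":"object","properties":{"plan":{"type":"string"},"squeeze":{"type":"number"}},"required":["plan"]}

```bash
mkdir -p pics; ls
cat > h.py <<'E'
import numpy as np, cv2
from workcell import manip, cams
def save(p,n): cv2.imwrite(f'pics/{n}.png', cv2.cvtColor(p['frame'],cv2.COLOR_RGB2BGR))
def ray(p,uv):
    u=cv2.undistortPoints(np.array(uv,float).reshape(-1,1,2),np.array(p['camera_matrix'],float),np.array(p['dist_coeffs'],float)).reshape(-1,2)
    T=np.array(p['pose']); d=np.c_[u,np.ones(len(u))]@T[:3,:3].T
    return T[:3,3],d
def onz(p,uv,z):
    o,d=ray(p,uv); return o+d*((z-o[2])/d[:,2])[:,None]
def proj(p,X):
    T=np.linalg.inv(np.array(p['pose'])); r=cv2.Rodrigues(T[:3,:3])[0]
    return cv2.projectPoints(np.array(X,float).reshape(-1,1,3),r,T[:3,3],np.array(p['camera_matrix'],float),np.array(p['dist_coeffs'],float))[0].reshape(-1,2)
E
python3 - <<'E'
from h import *
o=manip.get_obs(); print({k:np.round(v,3) for k,v in o.items()})
for n in ['scene','side']:
    p=cams.capture(n); save(p,n+'0'); print(n,np.round(p['pose'],3).tolist(),np.round(p['camera_matrix'],1).tolist())
    for l in ['galley','block1','pedal_pad','lid','mug','coaster_a','pen_dispenser']:
        for r in cams.cut_out(p,l):
            print(l,round(r['confidence'],2),np.round(r['xy']),r['mask'].sum())
E
```

```text
pics
{'time_s': np.float64(0.0), 'joint_pos': array([-0.869,  0.502, -0.427,  1.551,  0.221,  1.138, -0.21 ]), 'joint_velocities': array([-0.   ,  0.001,  0.   ,  0.001, -0.   , -0.001,  0.001]), 'joint_efforts': array([ 0.0000e+00, -5.6951e+01, -5.8160e+00, -2.8094e+01,  1.1000e-02,
        1.2000e-02,  0.0000e+00]), 'position': array([0.276, 0.588, 0.232]), 'ee_rot': array([-0.   ,  0.218,  0.976, -0.001]), 'ft_force': array([-0.039, -1.073,  0.182]), 'ft_torque': array([ 0.049,  0.052, -0.03 ]), 'finger_force': np.float64(0.0), 'finger_gap': np.float64(0.085)}
scene [[0.739, 0.583, -0.338, 1.03], [0.674, -0.628, 0.389, -0.542], [0.015, -0.515, -0.857, 1.316], [0.0, 0.0, 0.0, 1.0]] [[452.3, 0.0, 319.6], [0.0, 452.3, 202.0], [0.0, 0.0, 1.0]]
galley 0.86 [344. 219.] 4863
block1 0.87 [310. 173.] 295
block1 0.83 [410. 131.] 281
block1 0.74 [210. 266.] 353
block1 0.69 [171. 279.] 430
block1 0.67 [341. 137.] 281
block1 0.53 [385. 154.] 267
pedal_pad 0.67 [311. 174.] 307
pedal_pad 0.64 [286. 233.] 504
lid 0.77 [345. 213.] 3979
mug 0.84 [303. 308.] 905
coaster_a 0.64 [246. 314.] 868
coaster_a 0.47 [307. 326.] 226
pen_dispenser 0.7 [423. 172.] 865
side [[-0.968, -0.18, 0.175, 0.278], [-0.251, 0.658, -0.71, 1.171], [0.013, -0.732, -0.682, 1.216], [0.0, 0.0, 0.0, 1.0]] [[460.8, 0.0, 325.0], [0.0, 460.8, 199.1], [0.0, 0.0, 1.0]]
galley 0.63 [310. 222.] 3291
galley 0.21 [303. 154.] 502
block1 0.95 [306. 289.] 382
block1 0.88 [288. 328.] 438
block1 0.85 [361. 245.] 244
block1 0.79 [380. 165.] 193
block1 0.71 [353. 294.] 408
block1 0.68 [400. 149.] 189
pedal_pad 0.53 [311. 222.] 3276
pedal_pad 0.48 [342. 179.] 267
lid 0.93 [305. 224.] 2942
mug 0.94 [302. 156.] 468
mug 0.45 [350. 182.] 177
coaster_a 0.66 [339. 152.] 244
coaster_a 0.65 [303. 169.] 93
pen_dispenser 0.62 [259. 288.] 1300
```

View pics/scene0.png

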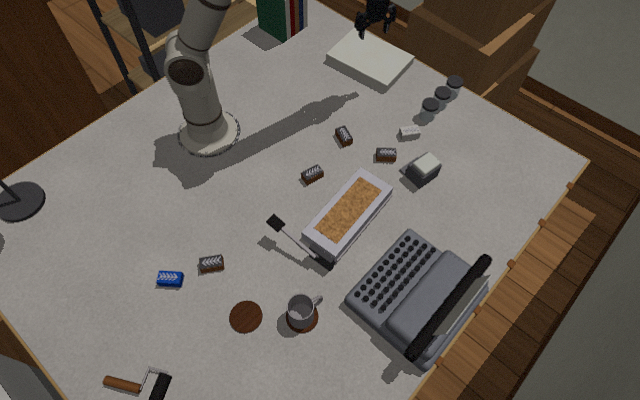

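View pics/side0.png

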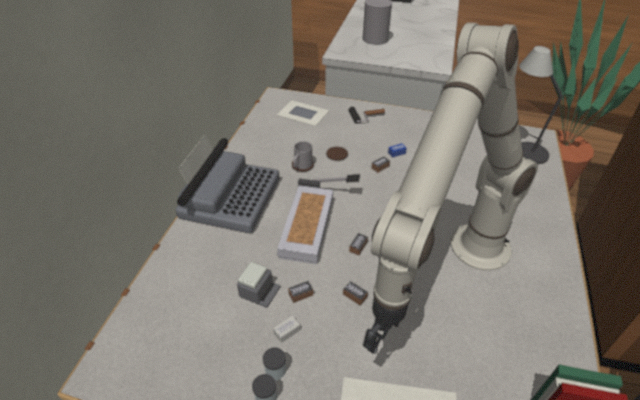

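The scene view shows four wooden blocks at (310,173), (341,137), (385,154) and (210,266). The white look-alike is at (410,131), the blue one at (171,279), and the pedal pad at (277,222). The side view agrees. Next I fit box silhouettes in both views.

```bash
cat >> h.py <<'E'
from scipy.optimize import minimize
def box(x,y,a,b):  # b=(x0,x1,y0,y1,z0,z1)
    c,s=np.cos(a),np.sin(a)
    return np.array([[x+c*X-s*Y,y+s*X+c*Y,Z] for X in b[:2] for Y in b[2:4] for Z in b[4:]])
def sil(p,P,S=4):
    q=proj(p,P); m=np.zeros((400*S,640*S),np.uint8)
    cv2.fillConvexPoly(m,cv2.convexHull(np.round(q*S+S/2-.5).astype(np.int32)),1); return cv2.resize(m.astype(np.float32),(640,400),interpolation=cv2.INTER_AREA)
def fit(obs,b,x0,yaws):
    best=None
    def cost(v):
        c=0
        for p,m in obs:
            s=sil(p,box(v[0]*.01,v[1]*.01,v[2]*.1,b)); i=np.minimum(s,m).sum(); c+=1-i/np.maximum(s,m).sum()
        return c/len(obs)
    for a in yaws:
        r=minimize(cost,[x0[0]*100,x0[1]*100,a*10],method='Nelder-Mead',options=dict(initial_simplex=np.array([x0[0]*100,x0[1]*100,a*10])+np.array([[0,0,0],[1,0,0],[0,1,0],[0,0,3]]),maxiter=90))
        if best is None or r.fun<best.fun: best=r
    return best.x*[.01,.01,.1],best.fun
BLK=(-.035,.035,-.02,.02,0,.034); LID=(-.072,.062,-.16,.16,.012,.058)
def near(rs,xy):
    rs=[r for r in rs if np.hypot(*(np.array(r['xy'])-xy))<18]
    return rs[0]['mask'].astype(np.float32) if rs else None
E
cat > m.py <<'E'
from h import *
P=[cams.capture(n) for n in ['scene','side']]
R=[cams.cut_out(p,'block1') for p in P]
def fb(uv):
    g=onz(P[0],uv,.017)[0]; obs=[]
    for p,r in zip(P,R):
        m=near(r,proj(p,g)[0])
        if m is not None: obs.append((p,m))
    return fit(obs,BLK,g[:2],[-.8,0,.8,1.57]),len(obs)
E
cat > a.py <<'E'
from m import *
for uv in [(310,173),(341,137),(385,154),(210,266),(410,131),(171,279)]:
    (v,f),n=fb(uv); print(uv,np.round(v,4),round(f,3),n)
L=[cams.cut_out(p,'lid')[0]['mask'].astype(np.float32) for p in P]
g=onz(P[0],(345,213),.04)[0]; print('lidc',g)
for o in (list(zip(P,L)),[(P[0],L[0])],[(P[1],L[1])]): print('lid',fit(o,LID,g[:2],[-.3,.3]))
for p in P:
  for l in ['mug','pen_dispenser','coaster_a']:
    for r in cams.cut_out(p,l)[:2]: print(l,np.round(onz(p,r['xy'],.04 if l!='coaster_a' else .009),3),r['confidence'])
print('pad',onz(P[0],(277,222),.1))
E
python3 a.py
```

```text
(310, 173) [0.4195 0.1143 1.3758] 0.115 2
(341, 137) [ 0.3888  0.3165 -0.3976] 0.1 2
(385, 154) [0.5542 0.355  0.7099] 0.129 1
(210, 266) [ 0.4206 -0.3426  1.0129] 0.124 2
(410, 131) [0.5548 0.4954 0.8764] 0.096 2
(171, 279) [ 0.3683 -0.4587  0.6739] 0.161 2
lidc [0.61547317 0.06231656 0.04      ]
lid (array([0.62242746, 0.07332144, 0.07594656]), np.float64(0.09004515409469604))
lid (array([0.62512347, 0.07835693, 0.06311458]), np.float64(0.060277462005615234))
lid (array([0.61947651, 0.06182106, 0.06799993]), np.float64(0.06564438343048096))
mug [[ 0.728 -0.262  0.04 ]] 0.57
pen_dispenser [[0.703 0.373 0.04 ]] 0.89
pen_dispenser [[ 0.506 -0.108  0.04 ]] 0.64
coaster_a [[ 0.613 -0.384  0.009]] 0.75
coaster_a [[ 0.774 -0.29   0.009]] 0.54
mug [[ 0.742 -0.28   0.04 ]] 0.56
mug [[ 0.518 -0.175  0.04 ]] 0.35
pen_dispenser [[0.603 0.068 0.04 ]] 0.34
pen_dispenser [[ 0.532 -0.173  0.04 ]] 0.19
coaster_a [[ 0.606 -0.382  0.009]] 0.79
pad [[ 0.50336238 -0.13128683  0.1       ]]
```

```bash
cat >> h.py <<'E'
from scipy.spatial.transform import Rotation as Ro
def cur():
    o=manip.get_obs(); q=o['ee_rot']; return np.array(o['position']),Ro.from_quat([q[1],q[2],q[3],q[0]]),o
def go(x,y,z,phi,start=None):
    """print turn (tool rotvec) and then shift (tool axes, units of 40 mm) to bring the TCP there, pointing down"""
    pos,R,o=cur()
    if start is not None: pos,R=start
    c,s=np.cos(phi),np.sin(phi); T=Ro.from_matrix(np.array([[c,s,0],[s,-c,0],[0,0,-1]]))
    rv=(R.inv()*T).as_rotvec(); sh=T.inv().apply(np.array([x,y,z])-pos)/.04
    print('turn',np.round(rv,3),'shift',np.round(sh,2)); return np.array([x,y,z]),T
def st():
    p,R,o=cur(); m=R.as_matrix(); print('t',round(float(o['time_s']),2),'pos',np.round(p,4),'phi',round(float(np.arctan2(m[1,0],m[0,0])),3),'z',np.round(m[:,2],3),'F',np.round(o['ft_force'],1),'gap',round(float(o['finger_gap']),4),'ff',round(float(o['finger_force']),1))
G=[0.622,0.073,0.07]
def gal(x,y):
    c,s=np.cos(G[2]),np.sin(G[2]); return G[0]+c*x-s*y,G[1]+s*x+c*y
E
python3 - <<'E'
from h import *
p=cams.capture('wrist'); pos,R,o=cur(); T=np.array(p['pose'])
print('cam in tool',R.inv().apply(T[:3,3]-pos).round(3),(R.inv()*Ro.from_matrix(T[:3,:3])).as_matrix().round(2).tolist(),p['camera_matrix'][0][0])
st(); x,y=gal(-.140,-.199); print(x,y)
a=go(x,y,.20,np.pi+.07)
E
```

```text
cam in tool [ 0.074 -0.    -0.14 ] [[-0.0, -0.96, -0.29], [1.0, -0.0, -0.0], [-0.0, -0.29, 0.96]] 360.14631183760986
t 1.45 pos [0.2761 0.5884 0.2333] phi 2.703 z [-0.  0. -1.] F [-0.2 -0.9  0.1] gap 0.0853 ff 0.0
0.49626148658470987 -0.13530464767765724
turn [ 0.    -0.    -0.509] shift [ -4.22 -18.43   0.83]
```

Emit:
play_rows(
  plan="0 0 -0.17 0 0 0 0; 0 0 -0.17 0 0 0 0; 0 0 -0.17 0 0 0 0; 0 0 0 -0.85 -1 0 0; 0 0 0 -0.85 -1 0 0; 0 0 0 -0.85 -1 0 0; 0 0 0 -0.85 -1 0 0; 0 0 0 -0.82 -1 0 0; 0 0 0 0 -1 0 0; 0 0 0 0 -1 0 0; 0 0 0 0 -1 0 0; 0 0 0 0 -1 0 0",
  squeeze=40,
)

```text
time_s: 2.95
position: [0.4702, 0.24, 0.2335]
ee_rot: [0.0, -0.036, 0.999, 0.0]
ft_force: [0.4, -0.1, 0.1]
finger_gap: 0.0002
finger_force: 0.0
```

Emit:
play_rows(
  plan="0 0 0 0 -1 0 0; 0 0 0 0 -1 0 0; 0 0 0 0 -1 0 0; 0 0 0 0 -1 0 0; 0 0 0 0 -1 0 0; 0 0 0 0 -1 0 0; 0 0 0 0 -1 0 0; 0 0 0 0 -0.7 0 0; 0 0 0 0 0 0 0; 0 0 0 0 0 0 0",
)

```text
time_s: 4.2
position: [0.4921, -0.065, 0.2334]
ee_rot: [0.0, -0.036, 0.999, 0.0]
ft_force: [0.4, 0.5, -0.0]
finger_gap: -0.0001
finger_force: 0.0
```

Run:
```python
from h import *
p=cams.capture('wrist'); save(p,'w1'); st()
x,y=gal(-.140,-.199); print(proj(p,[x,y,.1])); 
for r in cams.cut_out(p,'pedal_pad'): print(r['xy'],r['confidence'],r['mask'].sum(),onz(p,r['xy'],.1))
```

```text
t 4.25 pos [ 0.4921 -0.0646  0.2334] phi -3.069 z [ 0.     0.001 -1.   ] F [-0.5 -0.2  0.1] gap 0.0 ff 0.0
[[226.05218138 187.45285524]]
[236.0, 199.2] 0.88 4063 [[ 0.50539658 -0.12735395  0.1       ]]
```

View pics/w1.png

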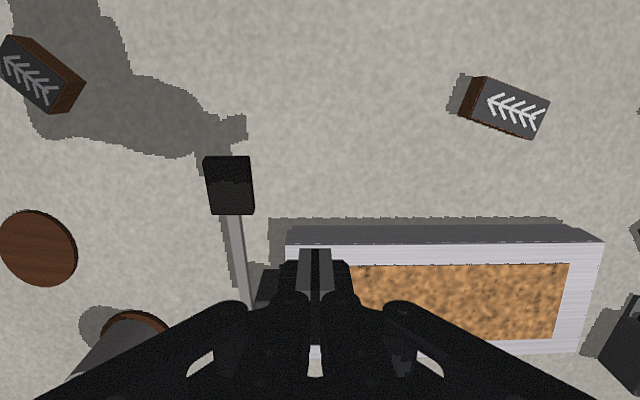

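The wrist view shows the pad at about (229,185). The lid's front top edge runs from (285,243) to (604,241), with its left end going down to about (570,352). I use these to refine the galley pose.

Run:
```python
from h import *
p=cams.capture('wrist')
A=onz(p,[(285,243),(604,241)],.058); print(A, np.linalg.norm(A[1]-A[0]))
d=A[1]-A[0]; yaw=np.arctan2(-d[0],d[1]); m=A.mean(0); print('yaw',yaw,'origin',m[:2]+.072*np.array([np.cos(yaw),np.sin(yaw)]))
print('pad',onz(p,[(228,185),(203,156),(250,156),(255,213),(208,214)],.1))
M=cams.cut_out(p,'lid')[0]; print(M['confidence'])
ys,xs=np.nonzero(M['mask']); print(xs.min(),xs.max(),ys.min(),ys.max())
g=p['frame'].astype(int); 
for c in (330,400,450,500,550): print(c,[ (r,int(g[r,c].sum()/3)) for r in range(214,250,2)])
```

```text
[[ 0.55919703 -0.08839982  0.058     ]
 [ 0.53599156  0.22685499  0.058     ]] 0.31610771493316525
yaw 0.07347609750754258 origin [0.61940003 0.0745131 ]
pad [[ 0.49428505 -0.13322078  0.1       ]
 [ 0.47254184 -0.15270367  0.1       ]
 [ 0.47001979 -0.11639411  0.1       ]
 [ 0.51602255 -0.11137326  0.1       ]
 [ 0.51970457 -0.14939938  0.1       ]]
0.68
284 604 228 357
330 [(214, 168), (216, 167), (218, 91), (220, 100), (222, 98), (224, 100), (226, 81), (228, 78), (230, 76), (232, 77), (234, 74), (236, 79), (238, 79), (240, 79), (242, 74), (244, 71), (246, 192), (248, 104)]
400 [(214, 162), (216, 178), (218, 94), (220, 102), (222, 99), (224, 98), (226, 81), (228, 78), (230, 76), (232, 78), (234, 76), (236, 73), (238, 75), (240, 78), (242, 68), (244, 90), (246, 200), (248, 195)]
450 [(214, 173), (216, 180), (218, 90), (220, 94), (222, 96), (224, 93), (226, 80), (228, 75), (230, 76), (232, 79), (234, 78), (236, 78), (238, 79), (240, 77), (242, 70), (244, 129), (246, 195), (248, 193)]
500 [(214, 170), (216, 182), (218, 96), (220, 98), (222, 98), (224, 96), (226, 78), (228, 78), (230, 78), (232, 80), (234, 80), (236, 76), (238, 73), (240, 75), (242, 94), (244, 174), (246, 188), (248, 195)]
550 [(214, 172), (216, 171), (218, 92), (220, 95), (222, 94), (224, 82), (226, 79), (228, 78), (230, 77), (232, 75), (234, 74), (236, 73), (238, 74), (240, 74), (242, 71), (244, 209), (246, 190), (248, 191)]
```

```bash
sed -i 's/^G=.*/G=[0.621,0.0745,0.0735]/' h.py
python3 - <<'E'
from h import *
x,y=gal(-.1385,-.199); print(x,y)
a=go(x,y,.13,np.pi+.0735); go(*gal(-.144,-.199),.061,np.pi+.0735,a)
E
```

```text
0.49748727164687145 -0.1341333049509744
turn [ 0.  0. -0.] shift [-0.01 -1.74  2.58]
turn [0. 0. 0.] shift [ 0.14 -0.    1.73]
```

Emit:
play_rows(
  plan="0 0 0 0 -0.58 0 0; 0 0 0 0 -0.58 0 0; 0 0 0 0 -0.58 0 0; 0 0 0 0 0 0.8 0; 0 0 0 0 0 0.8 0; 0 0 0 0 0 0.6 0; 0 0 0 0 0 0.38 0; 0 0 0 0 0 0 0; 0 0 0 0.01 0 0.2 0; 0 0 0 0.01 0 0.2 0; 0 0 0 0.01 0 0.2 0; 0 0 0 0.01 0 0.2 0",
)

```text
time_s: 5.9
position: [0.4946, -0.1356, 0.0983]
ee_rot: [-0.001, -0.035, 0.999, -0.0]
ft_force: [-6.1, 0.6, 11.9]
finger_gap: 0.0
finger_force: 5.3
```

Emit:
play_rows(
  plan="0 0 0 0.02 0 0.15 0; 0 0 0 0.02 0 0.15 0; 0 0 0 0.02 0 0.15 0; 0 0 0 0.02 0 0.15 0; 0 0 0 0.02 0 0.15 0; 0 0 0 0 0 0.1 0; 0 0 0 0 0 0 0",
)

```text
time_s: 6.78
position: [0.4908, -0.1358, 0.0636]
ee_rot: [-0.001, -0.035, 0.999, 0.0]
ft_force: [0.1, -0.3, -0.4]
finger_gap: 0.0003
finger_force: 0.0
```

Run:
```python
from h import *
st(); p=cams.capture('side'); save(p,'s1')
```

```text
t 6.78 pos [ 0.4908 -0.1358  0.0636] phi -3.071 z [-0.001  0.    -1.   ] F [ 0.1 -0.3 -0.4] gap 0.0003 ff 0.0
```

View pics/s1.png

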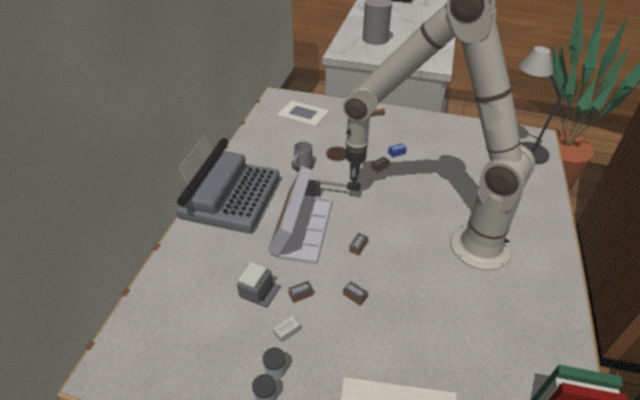

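The side view shows the lid standing open at about (300,210) and the empty bays. Contact force is about zero, so I press on to the stop.

Emit:
play_rows(
  plan="0 0 0 0 0 0.1 0; 0 0 0 0 0 0.1 0; 0 0 0 0 0 0 0",
)

```text
time_s: 7.2
position: [0.4919, -0.1357, 0.0562]
ee_rot: [0.0, -0.036, 0.999, -0.0]
ft_force: [-0.2, -0.9, 1.5]
finger_gap: 0.0001
finger_force: 0.4
```

Emit:
play_rows(
  plan="0 0 0 0 0 0.1 0; 0 0 0 0 0 0 0",
)

```text
time_s: 7.45
position: [0.4919, -0.1357, 0.0522]
ee_rot: [0.0, -0.036, 0.999, -0.0]
ft_force: [0.7, -0.4, 0.9]
finger_gap: -0.0004
finger_force: 0.4
```

Emit:
play_rows(
  plan="0 0 0 0 0 0.08 0; 0 0 0 0 0 0 0",
)

```text
time_s: 7.7
position: [0.492, -0.1357, 0.049]
ee_rot: [0.001, -0.036, 0.999, -0.0]
ft_force: [1.1, -0.2, 1.8]
finger_gap: -0.0002
finger_force: 0.6
```

Run:
```python
from h import *
st(); p=cams.capture('wrist'); save(p,'w2'); print(proj(p,[[*gal(-.144,-.199),.037]]))
```

```text
t 7.7 pos [ 0.492  -0.1357  0.049 ] phi -3.07 z [ 0.001 -0.    -1.   ] F [ 1.1 -0.2  1.8] gap -0.0002 ff 0.6
[[318.51780595 256.9678783 ]]
```

View pics/w2.png

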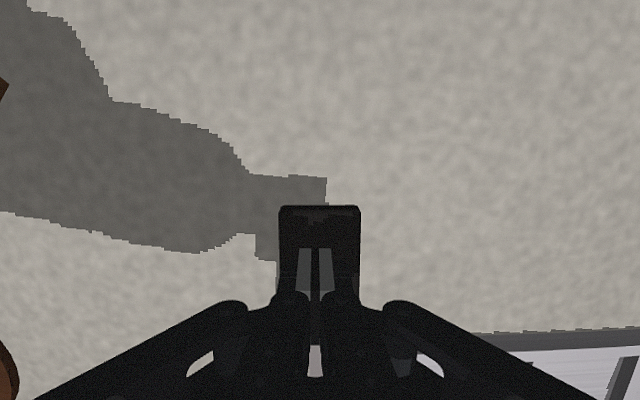

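Run:
```python
from h import *
p=cams.capture('wrist'); st()
for th in (.3,.35,.4,.42):
    a=.25-th; L=.160; c,s=np.cos(a),np.sin(a); q=[]
    for d in (L+.025,L-.025):
        for w in (-.018,.018):
            gx=.015-d*c+.006*s*1; gz=.055+d*s+.006*c   # lever dir (-c,s); normal (s,c)
            q.append([*gal(gx,-.199+w),gz])
    print(th,np.round(q[0],3),np.round(proj(p,q)).tolist())
```

```text
t 7.8 pos [ 0.4919 -0.1357  0.049 ] phi -3.07 z [ 0.001 -0.    -1.   ] F [ 0.8 -0.4  1.2] gap 0.0 ff 0.7
0.3 [ 0.467 -0.154  0.052] [[274.0, 215.0], [363.0, 215.0], [278.0, 323.0], [360.0, 323.0]]
0.35 [ 0.468 -0.154  0.043] [[277.0, 209.0], [361.0, 208.0], [279.0, 315.0], [358.0, 315.0]]
0.4 [ 0.469 -0.154  0.033] [[279.0, 204.0], [358.0, 204.0], [281.0, 307.0], [356.0, 307.0]]
0.42 [ 0.469 -0.154  0.03 ] [[280.0, 202.0], [357.0, 202.0], [281.0, 305.0], [356.0, 305.0]]
```

Emit:
play_rows(
  plan="0 0 0 0 0 0.08 0; 0 0 0 0 0 0 0",
)

```text
time_s: 8.05
position: [0.4918, -0.1356, 0.0457]
ee_rot: [0.0, -0.036, 0.999, -0.0]
ft_force: [0.5, -0.0, 1.2]
finger_gap: 0.0001
finger_force: 0.7
```

Emit:
play_rows(
  plan="0 0 0 0 0 0.08 0; 0 0 0 0 0 0 0",
)

```text
time_s: 8.3
position: [0.4916, -0.1356, 0.0423]
ee_rot: [0.0, -0.036, 0.999, 0.0]
ft_force: [0.5, 0.7, 2.4]
finger_gap: -0.0001
finger_force: 0.9
```

Run:
```python
from h import *
p=cams.capture('wrist'); st()
g=p['frame'].astype(int).sum(2)//3
print([(r,int(g[r,270]),int(g[r,290]),int(g[r,340])) for r in range(192,216,2)]); print([int(v) for v in g[225,268:372:3]])
s=cams.capture('side'); save(s,'s2')
c=s['frame'][140:260,230:380]; cv2.imwrite('pics/s2c.png',cv2.cvtColor(cv2.resize(c,None,fx=5,fy=5,interpolation=cv2.INTER_CUBIC),cv2.COLOR_RGB2BGR))
```

```text
t 8.35 pos [ 0.4913 -0.1356  0.0423] phi -3.07 z [-0.  0. -1.] F [1.4 0.2 2.6] gap -0.0001 ff 0.9
[(192, 94, 87, 158), (194, 95, 95, 159), (196, 94, 94, 159), (198, 95, 94, 160), (200, 98, 95, 161), (202, 93, 95, 164), (204, 95, 95, 163), (206, 92, 99, 174), (208, 94, 15, 8), (210, 94, 16, 16), (212, 94, 21, 19), (214, 96, 22, 29)]
[96, 97, 95, 98, 16, 11, 28, 19, 20, 15, 22, 19, 22, 17, 9, 21, 25, 18, 16, 32, 16, 21, 25, 24, 20, 10, 25, 22, 23, 22, 30, 172, 165, 160, 159]
```

View pics/s2c.png

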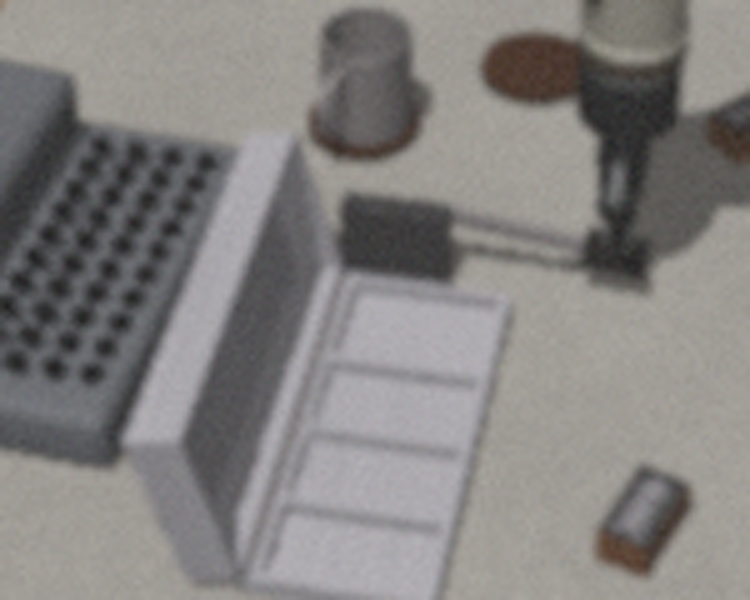

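The crop shows the lid standing past vertical, with the gripper tip on the pad at (620,245). I check the pad angle from the wrist view.

Run:
```python
from h import *
p=cams.capture('wrist'); st()
for th in (.3,.35,.38,.4,.42):
    a=.25-th; L=.160; c,s=np.cos(a),np.sin(a); q=[]
    for d in (L+.025,L-.025):
        for w in (-.018,.018):
            q.append([*gal(.015-d*c+.006*s,-.199+w),.055+d*s+.006*c])
    print(th,np.round(proj(p,q)).tolist())
T=np.array(p['pose']); print(T[:3,3])
```

```text
t 8.45 pos [ 0.4912 -0.1356  0.0423] phi -3.07 z [-0.001  0.    -1.   ] F [0.9 0.4 1.1] gap 0.0001 ff 0.8
0.3 [[272.0, 222.0], [365.0, 222.0], [276.0, 335.0], [361.0, 334.0]]
0.35 [[275.0, 215.0], [362.0, 215.0], [278.0, 325.0], [359.0, 325.0]]
0.38 [[276.0, 212.0], [361.0, 212.0], [279.0, 320.0], [358.0, 320.0]]
0.4 [[277.0, 210.0], [359.0, 210.0], [279.0, 317.0], [357.0, 317.0]]
0.42 [[278.0, 209.0], [358.0, 208.0], [280.0, 314.0], [357.0, 314.0]]
[ 0.4172977  -0.14150666  0.18234689]
```

Emit:
play_rows(
  plan="0 0 0 0 0 0.1 0; 0 0 0 0 0 0 0; 0 0 0 0 0 0 0",
)

```text
time_s: 8.82
position: [0.4915, -0.1357, 0.0395]
ee_rot: [0.0, -0.036, 0.999, -0.0]
ft_force: [-2.5, 1.3, 15.5]
finger_gap: -0.0003
finger_force: 7.7
```

The stop is reached, with the force jumping to 15.5 N. The tip offset looks smaller than stated, so I retreat and calibrate it by touching bare desk.

Emit:
play_rows(
  plan="0 0 0 0 0 -0.6 0; 0 0 0 0 0 -0.9 0; 0 0 0 0 0 -0.9 0; 0 0 0 0 0 -0.6 0; 0 0 0 0.4 0.8 0 0; 0 0 0 0.4 0.8 0 0; 0 0 0 0.4 0.8 0 0; 0 0 0 0.3 0.8 0 0; 0 0 0 0 0.4 0.8 0; 0 0 0 0 0 0.8 0; 0 0 0 0 0 0.8 0; 0 0 0 0 0 0 0",
)

```text
time_s: 10.32
position: [0.418, 0.0036, 0.0603]
ee_rot: [-0.004, -0.036, 0.999, 0.0]
ft_force: [-0.1, -0.3, 1.0]
finger_gap: 0.0001
finger_force: 0.0
```

```bash
python3 -c "
from h import *
st()"
```

```text
t 10.32 pos [0.418  0.0036 0.0603] phi -3.07 z [-0.007  0.    -1.   ] F [-0.1 -0.3  1. ] gap 0.0001 ff 0.0
```

Emit:
play_rows(
  plan="0 0 0 0 0 0.4 0; 0 0 0 0 0 0.3 0; 0 0 0 0 0 0.1 0; 0 0 0 0 0 0 0",
)

```text
time_s: 10.82
position: [0.4213, 0.0037, 0.0307]
ee_rot: [-0.0, -0.036, 0.999, -0.0]
ft_force: [0.3, -0.0, 0.6]
finger_gap: 0.0003
finger_force: 0.0
```

Emit:
play_rows(
  plan="0 0 0 0 0 0.1 0; 0 0 0 0 0 0.1 0; 0 0 0 0 0 0 0",
)

```text
time_s: 11.2
position: [0.4211, 0.0037, 0.0223]
ee_rot: [-0.0, -0.036, 0.999, 0.0]
ft_force: [-0.1, 0.3, 0.0]
finger_gap: 0.0004
finger_force: 0.0
```

Emit:
play_rows(
  plan="0 0 0 0 0 0 0.5; 0 0 0 0 0 0 0.5; 0 0 0 0 0 0 0.5; 0 0 0 0 0 0 0.5",
)

```text
time_s: 11.7
position: [0.4213, 0.0037, 0.0225]
ee_rot: [0.0, -0.036, 0.999, 0.0]
ft_force: [1.0, 0.2, 0.3]
finger_gap: 0.0426
finger_force: 0.0
```

Emit:
play_rows(
  plan="0 0 0 0 0 0.1 0.48; 0 0 0 0 0 0 0.48",
)

```text
time_s: 11.95
position: [0.421, 0.0037, 0.0182]
ee_rot: [-0.0, -0.036, 0.999, 0.0]
ft_force: [0.1, -0.5, 0.1]
finger_gap: 0.0407
finger_force: 0.0
```

Emit:
play_rows(
  plan="0 0 0 0 0 0.1 0.48; 0 0 0 0 0 0 0.48",
)

```text
time_s: 12.2
position: [0.421, 0.0037, 0.0142]
ee_rot: [-0.0, -0.036, 0.999, 0.0]
ft_force: [-0.3, -0.1, 0.7]
finger_gap: 0.0413
finger_force: 0.0
```

Emit:
play_rows(
  plan="0 0 0 0 0 0.08 0.48; 0 0 0 0 0 0 0.48",
)

```text
time_s: 12.45
position: [0.4211, 0.0037, 0.0111]
ee_rot: [-0.0, -0.036, 0.999, 0.0]
ft_force: [0.6, -0.1, 0.1]
finger_gap: 0.0405
finger_force: 0.0
```

Emit:
play_rows(
  plan="0 0 0 0 0 0.08 0.48; 0 0 0 0 0 0 0.48",
)

```text
time_s: 12.7
position: [0.4211, 0.0037, 0.0079]
ee_rot: [-0.0, -0.036, 0.999, 0.0]
ft_force: [0.0, 0.3, -0.1]
finger_gap: 0.0412
finger_force: 0.0
```

Emit:
play_rows(
  plan="0 0 0 0 0 0.05 0.48; 0 0 0 0 0 0 0.48",
)

```text
time_s: 12.95
position: [0.4212, 0.0037, 0.006]
ee_rot: [-0.0, -0.036, 0.999, 0.0]
ft_force: [0.6, 0.1, 0.8]
finger_gap: 0.0408
finger_force: 0.0
```

Emit:
play_rows(
  plan="0 0 0 0 0 0.05 0.48; 0 0 0 0 0 0 0.48",
)

```text
time_s: 13.2
position: [0.4212, 0.0037, 0.004]
ee_rot: [-0.0, -0.036, 0.999, 0.0]
ft_force: [0.6, -0.3, 0.4]
finger_gap: 0.0412
finger_force: 0.0
```

Emit:
play_rows(
  plan="0 0 0 0 0 0.05 0.48; 0 0 0 0 0 0 0.48",
)

```text
time_s: 13.45
position: [0.4212, 0.0037, 0.002]
ee_rot: [-0.0, -0.036, 0.999, 0.0]
ft_force: [-0.2, 0.3, 0.3]
finger_gap: 0.0413
finger_force: 0.0
```

Emit:
play_rows(
  plan="0 0 0 0 0 0.05 0.48; 0 0 0 0 0 0 0.48",
)

```text
time_s: 13.7
position: [0.4214, 0.0037, 0.0004]
ee_rot: [0.0, -0.036, 0.999, -0.0]
ft_force: [-1.1, 0.2, 6.3]
finger_gap: 0.0407
finger_force: 3.3
```

Run:
```python
from h import *
st(); p=cams.capture('side'); c=p['frame'][200:350,290:440]; cv2.imwrite('pics/s3c.png',cv2.cvtColor(cv2.resize(c,None,fx=4,fy=4,interpolation=cv2.INTER_CUBIC),cv2.COLOR_RGB2BGR))
P=np.array([[.4212,.0037,0],[.4212,.0037,.034]]); print((proj(p,P)-[290,200])*4)
```

```text
t 13.7 pos [4.214e-01 3.700e-03 4.000e-04] phi -3.07 z [ 0. -0. -1.] F [-1.1  0.2  6.3] gap 0.0407 ff 3.3
[[291.83239742 101.04162946]
 [294.44430807  74.9184969 ]]
```

View pics/s3c.png

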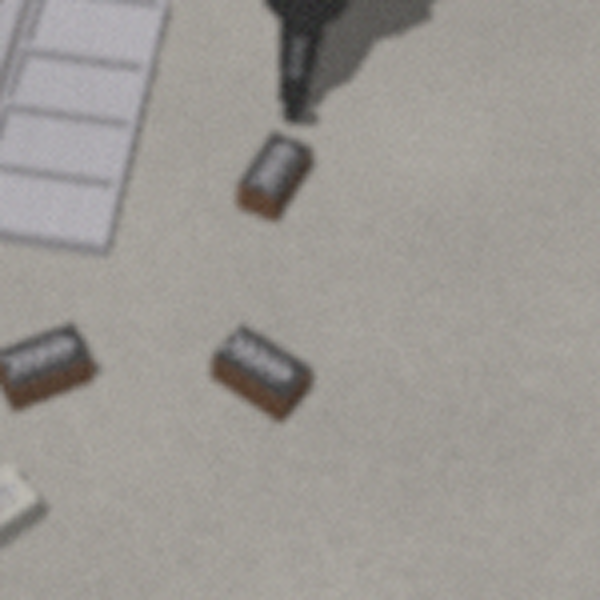

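The desk touch at TCP z≈0.001 with a 40 mm gap shows the tips stand about 1 mm ahead of the reported TCP at that gap. I use that from here on, and next measure the nearest block with the wrist camera.

Emit:
play_rows(
  plan="0 0 0 0 0 -0.8 0.7; 0 0 0 0 0 -0.9 0.7; 0 0 0 0 0 -0.9 0.7; 0 0 0 0 0.7 -0.9 0.7; 0 0 0 0 0.7 -0.9 0.7; 0 0 0 0 0.7 -0.5 0.7; 0 0 0 0 0.5 0 0.7; 0 0 0 0 0 0 0.7; 0 0 0 0 0 0 0.7",
)

```text
time_s: 14.88
position: [0.4135, 0.1065, 0.1956]
ee_rot: [-0.001, -0.035, 0.999, -0.0]
ft_force: [0.7, -0.1, -0.0]
finger_gap: 0.0595
finger_force: 0.0
```

```bash
cat > mw.py <<'E'
from m import *
# wrist measurement of the block nearest to (x,y); P[0],P[1] are scene, side
def meas(x,y,views=('wrist','scene','side'),verbose=True):
    out={}
    for n in views:
        p=dict(scene=P[0],side=P[1]).get(n) or cams.capture(n)
        r=cams.cut_out(p,'block1'); c=proj(p,[x,y,.02])[0]
        rs=sorted([(np.hypot(*(np.array(q['xy'])-c)),i) for i,q in enumerate(r)])
        if not rs or rs[0][0]>(80 if n=='wrist' else 25): print(n,'none',c); continue
        q=r[rs[0][1]]; g=onz(p,q['xy'],.02)[0]
        v,f=fit([(p,q['mask'].astype(np.float32))],BLK,g[:2],[-.8,0,.8,1.57]); out[n]=v
        print(n,np.round(v,4),round(f,3),'conf',round(q['confidence'],2),np.round(q['xy']))
    return out
E
python3 - <<'E'
from mw import *
st()
for uv in [(341,137),(385,154),(210,266)]:
    print(fb(uv))
meas(.4195,.1143)
E
```

```text
t 15.07 pos [0.4138 0.1065 0.1957] phi -3.072 z [-0.001 -0.    -1.   ] F [ 0.7 -0.9  0.7] gap 0.0595 ff 0.0
((array([0.38919775, 0.31720719, 2.75069119]), np.float64(0.09155404567718506)), 2)
((array([0.55468747, 0.3551562 , 0.7091491 ]), np.float64(0.10892629623413086)), 2)
((array([ 0.42168317, -0.34318722, -2.20664094]), np.float64(0.14125490188598633)), 1)
wrist [ 0.4183  0.1134 -1.8043] 0.04 conf 0.84 [324. 184.]
scene [0.421  0.1147 1.3452] 0.082 conf 0.83 [310. 170.]
side [0.4181 0.1141 1.3469] 0.092 conf 0.69 [361. 245.]
```

Run:
```python
from h import *
go(.4183,.1134,.013,-1.804); print(manip.get_obs()['joint_pos'].round(2))
```

```text
turn [ 0.    -0.    -1.267] shift [-0.18 -0.07  4.57]
[ 0.08  0.14 -0.42  2.12  0.07  0.9   1.25]
```

Emit:
play_rows(
  plan="0 0 -0.181 0 0 0 0.7; 0 0 -0.181 0 0 0 0.7; 0 0 -0.181 0 0 0 0.7; 0 0 -0.181 0 0 0 0.7; 0 0 -0.181 0 0 0 0.7; 0 0 -0.181 0 0 0 0.7; 0 0 -0.181 0 0 0 0.7; 0 0 0 -0.18 -0.07 0.9 0.7; 0 0 0 0 0 0.9 0.7; 0 0 0 0 0 0.9 0.7; 0 0 0 0 0 0 0.7; 0 0 0 0 0 0 0.7",
)

```text
time_s: 16.77
position: [0.4189, 0.1141, 0.089]
ee_rot: [0.0, -0.62, 0.784, -0.0]
ft_force: [0.6, 0.5, 0.3]
finger_gap: 0.0596
finger_force: 0.0
```

Run:
```python
from h import *
st();go(.4183,.1134,.013,-1.804); print(manip.get_obs()['joint_pos'].round(2))
```

```text
t 16.77 pos [0.4189 0.1141 0.089 ] phi -1.803 z [ 0.001  0.    -1.   ] F [0.6 0.5 0.3] gap 0.0596 ff 0.0
turn [-0.001  0.001  0.001] shift [0.02 0.01 1.9 ]
[ 0.11  0.36 -0.5   2.19  0.28  0.66  2.32]
```

Emit:
play_rows(
  plan="0 0 0 0 0 0.7 0.7; 0 0 0 0 0 0.7 0.7; 0 0 0 0 0 0.5 0.7; 0 0 0 0 0 0 0.7; 0 0 0 0 0 0 0.3; 0 0 0 0 0 0 0.3; 0 0 0 0 0 0 0.3; 0 0 0 0 0 0 0.3",
  squeeze=50,
)

```text
time_s: 17.77
position: [0.4198, 0.1142, 0.0138]
ee_rot: [0.001, -0.62, 0.784, -0.001]
ft_force: [-1.0, -0.4, 5.8]
finger_gap: 0.0391
finger_force: 50.9
```

Emit:
play_rows(
  plan="0 0 0 0 0 -0.3 0.3; 0 0 0 0 0 -0.7 0.3; 0 0 0.181 0 0 0 0.3; 0 0 0.181 0 0 0 0.3; 0 0 0.181 0 0 0 0.3; 0 0 0.181 0 0 0 0.3; 0 0 0.181 0 0 0 0.3; 0 0 0.181 0 0 0 0.3; 0 0 0.181 0 0 0 0.3; 0 0 0 0 0 0 0.3",
)

```text
time_s: 19.02
position: [0.4186, 0.1141, 0.0531]
ee_rot: [0.001, -0.037, 0.999, 0.0]
ft_force: [0.3, -0.5, -1.3]
finger_gap: 0.0389
finger_force: 57.0
```

```bash
cat >> h.py <<'E'
PH=np.pi+G[2]
def bay(n,dx=0,dy=0,z=.02): return go(*gal(.015+dx,{1:.128,2:.056,3:-.016,4:-.088}[n]+dy),z,PH)
E
python3 - <<'E'
from h import *
st(); print('to front of bay1'); bay(1,-.006,-.010,.03)
E
```

```text
t 19.02 pos [0.4186 0.1141 0.0531] phi -3.069 z [ 0.001  0.001 -1.   ] F [ 0.3 -0.5 -1.3] gap 0.0389 ff 57.0
to front of bay1
turn [ 0.     0.001 -0.   ] shift [-5.2   1.59  0.58]
```

Emit:
play_rows(
  plan="0 0 0 -0.7 0.22 0 0.3; 0 0 0 -0.75 0.23 0 0.3; 0 0 0 -0.75 0.23 0 0.3; 0 0 0 -0.75 0.23 0 0.3; 0 0 0 -0.75 0.23 0 0.3; 0 0 0 -0.75 0.23 0 0.3; 0 0 0 -0.75 0.22 0 0.3; 0 0 0 0 0 0 0.3; 0 0 0 0 0 0 0.3",
)

```text
time_s: 20.15
position: [0.6202, 0.1916, 0.0519]
ee_rot: [-0.001, -0.037, 0.999, -0.0]
ft_force: [0.1, -0.9, -1.6]
finger_gap: 0.039
finger_force: 57.1
```

Run:
```python
from h import *
st(); bay(1,-.006,-.010,.03)
p=cams.capture('wrist'); save(p,'w3')
```

```text
t 20.15 pos [0.6202 0.1916 0.0519] phi -3.069 z [-0.002 -0.    -1.   ] F [ 0.1 -0.9 -1.6] gap 0.039 ff 57.1
turn [ 0.    -0.002 -0.   ] shift [-0.03  0.03  0.55]
```

View pics/w3.png

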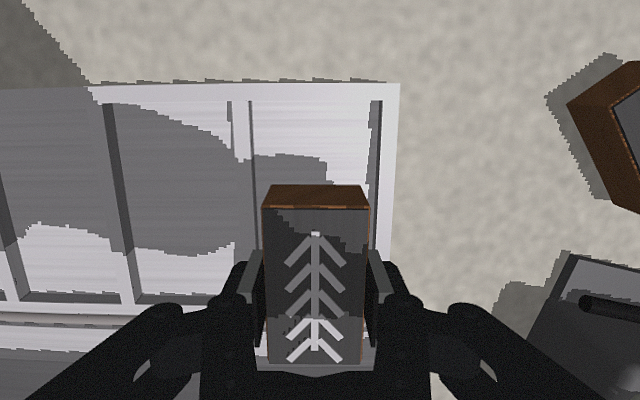

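The wrist view shows the block held over bay 1, with the tray's front-left corner at (400,84) and the bay's left stop at about column 380. I check these against the projected model.

Run:
```python
from h import *
p=cams.capture('wrist')
for a,b in [(-.07,.156),(-.062,.148),(-.062,.084),(-.062,.076),(-.062,.012),(.05,.004)]: print(a,b,proj(p,[*gal(a,b),.016])[0].round(1))
print('block top', proj(p,box(*(cur()[0][:2]),G[2],(-.035,.035,-.02,.02,.039,.073))).round(0).tolist())
```

```text
-0.07 0.156 [399.5  83.5]
-0.062 0.148 [381.8 100.8]
-0.062 0.084 [246.9 101. ]
-0.062 0.076 [230.2 101.1]
-0.062 0.012 [ 99.9 103.2]
0.05 0.004 [120.1 304.6]
block top [[270.0, 183.0], [259.0, 208.0], [362.0, 183.0], [374.0, 207.0], [276.0, 320.0], [267.0, 370.0], [356.0, 320.0], [365.0, 369.0]]
```

Emit:
play_rows(
  plan="0 0 0 0 0 0.3 0.3; 0 0 0 0 0 0.2 0.3; 0 0 0 0 0 0.1 0.3; 0 0 0 0 0 0 0.3",
)

```text
time_s: 20.75
position: [0.6207, 0.1919, 0.0274]
ee_rot: [-0.001, -0.036, 0.999, -0.0]
ft_force: [0.3, -0.2, -1.3]
finger_gap: 0.0389
finger_force: 57.1
```

Emit:
play_rows(
  plan="0 0 0 0 0 0.07 0.3; 0 0 0 0 0 0 0.3",
)

```text
time_s: 21.0
position: [0.6212, 0.192, 0.0252]
ee_rot: [-0.0, -0.036, 0.999, -0.0]
ft_force: [-0.6, 0.3, -1.0]
finger_gap: 0.0388
finger_force: 57.1
```

Emit:
play_rows(
  plan="0 0 0 0 0 0.04 0.3; 0 0 0 0 0 0 0.3",
)

```text
time_s: 21.25
position: [0.6212, 0.192, 0.0237]
ee_rot: [-0.0, -0.036, 0.999, 0.0]
ft_force: [-0.4, 0.3, -0.5]
finger_gap: 0.0392
finger_force: 57.1
```

Emit:
play_rows(
  plan="0 0 0 0 0 0.04 0.3; 0 0 0 0 0 0 0.3",
)

```text
time_s: 21.5
position: [0.6211, 0.192, 0.022]
ee_rot: [-0.0, -0.036, 0.999, -0.0]
ft_force: [-0.5, 0.1, -1.2]
finger_gap: 0.0388
finger_force: 57.1
```

Emit:
play_rows(
  plan="0 0 0 0 0 0.04 0.3; 0 0 0 0 0 0 0.3",
)

```text
time_s: 21.75
position: [0.6211, 0.192, 0.0203]
ee_rot: [-0.0, -0.036, 0.999, -0.0]
ft_force: [-0.5, -0.1, -0.9]
finger_gap: 0.0388
finger_force: 57.1
```

Emit:
play_rows(
  plan="0 0 0 0 0 0.04 0.3; 0 0 0 0 0 0 0.3",
)

```text
time_s: 22.0
position: [0.6213, 0.1921, 0.02]
ee_rot: [-0.0, -0.036, 0.999, -0.0]
ft_force: [-4.2, -1.3, 7.0]
finger_gap: 0.0389
finger_force: 58.0
```

Emit:
play_rows(
  plan="0 0 0 0 0 -0.02 0.3; 0 0 0 0 0.1 0 0.3; 0 0 0 0 0.1 0 0.3; 0 0 0 0 0 0 0.3",
)

```text
time_s: 22.5
position: [0.6211, 0.2006, 0.02]
ee_rot: [0.0, -0.036, 0.999, 0.0]
ft_force: [-0.1, -1.2, 4.0]
finger_gap: 0.039
finger_force: 57.7
```

Emit:
play_rows(
  plan="0 0 0 0 0.04 0 0.3; 0 0 0 0 0 0 0.3",
)

```text
time_s: 22.75
position: [0.6211, 0.2012, 0.02]
ee_rot: [0.0, -0.035, 0.999, -0.0]
ft_force: [0.9, -3.8, 4.1]
finger_gap: 0.0389
finger_force: 57.8
```

Emit:
play_rows(
  plan="0 0 0 -0.1 0 0 0.3; 0 0 0 0 0 0 0.3",
)

```text
time_s: 23.0
position: [0.6232, 0.2024, 0.02]
ee_rot: [-0.001, -0.036, 0.999, 0.0]
ft_force: [-5.3, -2.4, 8.9]
finger_gap: 0.0388
finger_force: 58.5
```

Emit:
play_rows(
  plan="0 0 0 -0.05 0 0 0.3; 0 0 0 0 0 0 0.3",
)

```text
time_s: 23.25
position: [0.6244, 0.203, 0.02]
ee_rot: [-0.002, -0.036, 0.999, 0.0]
ft_force: [-6.6, -0.6, 10.7]
finger_gap: 0.0387
finger_force: 58.5
```

Emit:
play_rows(
  plan="0 0 0 -0.05 0 0 0.3; 0 0 0 0 0 0 0.3",
)

```text
time_s: 23.5
position: [0.6259, 0.2035, 0.02]
ee_rot: [-0.002, -0.036, 0.999, 0.0]
ft_force: [-8.1, -1.8, 11.9]
finger_gap: 0.0389
finger_force: 58.8
```

Emit:
play_rows(
  plan="0 0 0 0 0.04 0 0.3; 0 0 0 0 0 0 0.3",
)

```text
time_s: 23.75
position: [0.6258, 0.2036, 0.02]
ee_rot: [-0.002, -0.036, 0.999, -0.001]
ft_force: [-7.4, -4.0, 12.3]
finger_gap: 0.0396
finger_force: 58.8
```

Emit:
play_rows(
  plan="0 0 0 0 0 -0.03 0.3; 0 0 0 -0.03 0 0 0.3; 0 0 0 0 0 0 0.3",
)

```text
time_s: 24.12
position: [0.6259, 0.2036, 0.0201]
ee_rot: [-0.004, -0.036, 0.999, -0.001]
ft_force: [-7.7, -4.1, 8.3]
finger_gap: 0.0388
finger_force: 58.4
```

Emit:
play_rows(
  plan="0 0 0 -0.05 0 -0.01 0.3; 0 0 0 0 0 0 0.3",
)

```text
time_s: 24.38
position: [0.626, 0.2036, 0.0202]
ee_rot: [-0.005, -0.036, 0.999, -0.001]
ft_force: [-13.0, -5.5, 12.2]
finger_gap: 0.0386
finger_force: 58.8
```

Emit:
play_rows(
  plan="0 0 0 -0.05 0 -0.01 0.3; 0 0 0 0 0 0 0.3",
)

```text
time_s: 24.62
position: [0.626, 0.2036, 0.0203]
ee_rot: [-0.007, -0.036, 0.999, -0.001]
ft_force: [-16.9, -4.8, 14.5]
finger_gap: 0.0391
finger_force: 59.2
```

Emit:
play_rows(
  plan="0 0 0 0.06 -0.02 0 0.3; 0 0 0 0 0 0 0.6; 0 0 0 0 0 0 0.6; 0 0 0 0 0 0 0.6; 0 0 0 0 0 -0.5 0.6; 0 0 0 0 0 -0.8 0.6; 0 0 0 0 0 -0.8 0.6; 0 0 0 0.5 -0.3 -0.5 0.4; 0 0 0 0.8 -0.4 0 0; 0 0 0 0.8 -0.4 0 0; 0 0 0 0 0 0 0; 0 0 0 0 0 0 0",
)

```text
time_s: 26.12
position: [0.552, 0.1539, 0.1272]
ee_rot: [0.001, -0.036, 0.999, 0.001]
ft_force: [-0.2, -0.3, -0.4]
finger_gap: -0.0002
finger_force: 0.0
```

```bash
cat >> h.py <<'E'
TB=(-.035,.035,-.02,.02,.006,.04)
def tray(n,name=None):
    p=cams.capture('wrist'); st(); v=gal(.015,{1:.128,2:.056,3:-.016,4:-.088}[n]); c=proj(p,[*v,.03])[0]
    if name: save(p,name)
    rs=[q for q in cams.cut_out(p,'block1') if np.hypot(*(np.array(q['xy'])-c))<60]
    if not rs: print('none',c); return
    w,f=fit([(p,rs[0]['mask'].astype(np.float32))],TB,v,[G[2]])
    d=w[:2]-v; cc,s=np.cos(G[2]),np.sin(G[2])
    print('bay',n,'err x,y mm',np.round([1e3*(cc*d[0]+s*d[1]),1e3*(-s*d[0]+cc*d[1])],1),'yaw',round(w[2]-G[2],3),'cost',round(f,3))
    return p,rs[0]
E
python3 - <<'E'
from h import *
tray(1,'w4')
E
```

```text
t 26.18 pos [0.5521 0.1542 0.1269] phi -3.07 z [ 0.003  0.001 -1.   ] F [-0.1 -0.3 -0.3] gap -0.0001 ff 0.0
bay 1 err x,y mm [-4.1  4.9] yaw 0.217 cost 0.451
```

View pics/w4.png

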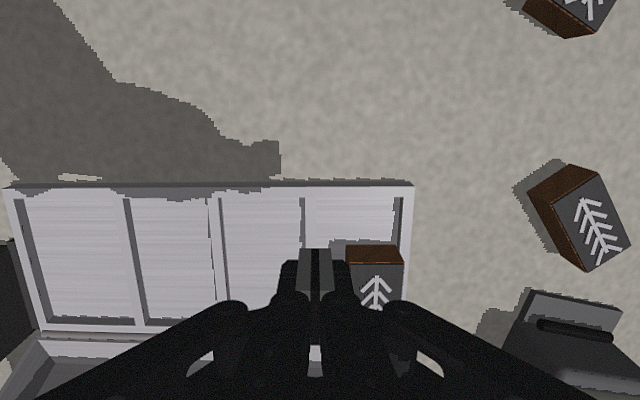

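The wrist view shows the block in bay 1 near (375,275), partly hidden by the fingers, with its right edge along the stop. I confirm by pushing it gently with the closed fingers.

Run:
```python
from h import *
a=go(*gal(-.048,.128),.03,PH); b=go(*gal(-.031,.128),.03,PH,a); print(a[0],b[0])
```

```text
turn [ 0.001  0.002 -0.002] shift [-0.37  1.09  2.41]
turn [0. 0. 0.] shift [-0.42 -0.    0.  ]
[0.56373006 0.19862959 0.03      ] [0.58068417 0.19987796 0.03      ]
```

Emit:
play_rows(
  plan="0 0 0 -0.37 0.5 0 0; 0 0 0 0 0.59 0.6 0; 0 0 0 0 0 0.8 0; 0 0 0 0 0 0.7 0; 0 0 0 0 0 0.31 0; 0 0 0 0 0 0 0; 0 0 0 -0.2 0 0 0; 0 0 0 -0.15 0 0 0; 0 0 0 0 0 0 0",
)

```text
time_s: 27.35
position: [0.5778, 0.1989, 0.0303]
ee_rot: [0.001, -0.035, 0.999, 0.0]
ft_force: [-0.1, -1.1, 0.1]
finger_gap: -0.0001
finger_force: 0.0
```

Emit:
play_rows(
  plan="0 0 0 -0.06 0 0 0; 0 0 0 0 0 0 0",
)

```text
time_s: 27.6
position: [0.5787, 0.199, 0.0294]
ee_rot: [0.0, -0.036, 0.999, 0.0]
ft_force: [0.6, -0.1, -0.1]
finger_gap: 0.0003
finger_force: 0.0
```

Emit:
play_rows(
  plan="0 0 0 -0.05 0 0 0; 0 0 0 0 0 0 0",
)

```text
time_s: 27.85
position: [0.5804, 0.1991, 0.0292]
ee_rot: [-0.0, -0.036, 0.999, -0.0]
ft_force: [-1.1, -0.9, -1.6]
finger_gap: 0.0004
finger_force: 0.3
```

Emit:
play_rows(
  plan="0 0 0 -0.05 0 0 0; 0 0 0 0 0 0 0",
)

```text
time_s: 28.1
position: [0.5804, 0.1991, 0.0289]
ee_rot: [-0.002, -0.036, 0.999, -0.0]
ft_force: [-6.2, -1.7, 4.1]
finger_gap: -0.0001
finger_force: 2.9
```

Emit:
play_rows(
  plan="0 0 0 -0.05 0 0 0; 0 0 0 0 0 0 0; 0 0 0 0.3 0 -0.02 0; 0 0 0 0.2 -0.6 0 0; 0 0 0 0 -0.6 0 0; 0 0 0 -0.6 0 0 0; 0 0 0 -0.6 0 0 0; 0 0 0 -0.4 0 0 0; 0 0 0 0 0 0 0",
)

```text
time_s: 29.22
position: [0.6332, 0.1522, 0.0301]
ee_rot: [0.001, -0.034, 0.999, -0.0]
ft_force: [-0.3, -0.0, -1.5]
finger_gap: 0.0
finger_force: 0.0
```

Run:
```python
from h import *
st(); a=go(*gal(.015,.0935),.03,PH)
```

```text
t 29.23 pos [0.6332 0.1522 0.0301] phi -3.073 z [ 0.002 -0.001 -1.   ] F [-0.3 -0.  -1.5] gap 0.0 ff 0.0
turn [-0.001  0.001 -0.005] shift [0.07 0.42 0.  ]
```

Emit:
play_rows(
  plan="0 0 -0.005 0.07 0.2 0 0; 0 0 0 0 0.1 0 0; 0 0 0 0 0.05 0 0; 0 0 0 0 0 0 0",
)

```text
time_s: 29.72
position: [0.6279, 0.1689, 0.0302]
ee_rot: [0.0, -0.039, 0.999, 0.0]
ft_force: [0.1, -0.2, 0.3]
finger_gap: 0.0002
finger_force: 0.0
```

Emit:
play_rows(
  plan="0 0 0 0 0.06 0 0; 0 0 0 0 0 0 0",
)

```text
time_s: 29.98
position: [0.628, 0.1707, 0.0301]
ee_rot: [0.0, -0.038, 0.999, -0.0]
ft_force: [0.4, 0.1, -0.4]
finger_gap: -0.0001
finger_force: 0.0
```

Emit:
play_rows(
  plan="0 0 0 0 0.05 0 0; 0 0 0 0 0 0 0",
)

```text
time_s: 30.22
position: [0.628, 0.1712, 0.0301]
ee_rot: [-0.0, -0.038, 0.999, -0.001]
ft_force: [0.1, -4.7, 3.0]
finger_gap: -0.0003
finger_force: 2.4
```

Emit:
play_rows(
  plan="0 0 0 0 0.05 0 0; 0 0 0 0 0 0 0",
)

```text
time_s: 30.48
position: [0.628, 0.1714, 0.0303]
ee_rot: [-0.0, -0.037, 0.999, -0.002]
ft_force: [-1.2, -8.0, 4.4]
finger_gap: 0.0001
finger_force: 4.0
```

Emit:
play_rows(
  plan="0 0 0 0 -0.2 0 0; 0 0 0 0 0 -0.8 0; 0 0 0 0 0 -0.9 0; 0 0 0 0 0 -0.9 0.5; 0 0 0 0.4 0.7 -0.9 0.7; 0 0 0 0.5 0.8 -0.8 0.7; 0 0 0 0.5 0.8 0 0.7; 0 0 0 0.5 0.8 0 0.7; 0 0 0 0 0.8 0 0.7; 0 0 0 0 0.6 0 0.7; 0 0 0 0 0 0 0.7; 0 0 0 0 0 0 0.7",
)

```text
time_s: 31.98
position: [0.5393, 0.3392, 0.2017]
ee_rot: [-0.0, -0.038, 0.999, -0.001]
ft_force: [0.7, -0.8, -0.0]
finger_gap: 0.06
finger_force: 0.0
```

Run:
```python
from mw import *
st(); r=meas(.555,.355); tray(1)
v=r.get('wrist')
if v is not None:
    for k in (0,np.pi,-np.pi): print(v[2]+k); go(v[0],v[1],.013,v[2]+k)
print(manip.get_obs()['joint_pos'].round(2))
```

```text
t 32.17 pos [0.5394 0.339  0.202 ] phi -3.067 z [ 0.    -0.001 -1.   ] F [-0.1 -1.2  0.7] gap 0.0595 ff 0.0
wrist [0.5539 0.3567 0.6985] 0.047 conf 0.87 [334. 187.]
scene [0.5563 0.3592 0.5367] 0.136 conf 0.5 [385. 156.]
side [0.5519 0.3554 0.5658] 0.156 conf 0.95 [301. 290.]
t 32.42 pos [0.5389 0.3402 0.2022] phi -3.066 z [ 0.  0. -1.] F [ 0.   0.1 -1.5] gap 0.0595 ff 0.0
bay 1 err x,y mm [-0.4  1.1] yaw -0.074 cost 0.116
0.6984748023007573
turn [ 0.    -0.     2.519] shift [ 0.55 -0.07  4.73]
3.8400674558905505
turn [ 0.     0.    -0.623] shift [-0.55  0.07  4.73]
-2.4431178512890357
turn [ 0.     0.    -0.623] shift [-0.55  0.07  4.73]
[-0.45  0.48 -0.21  1.62  0.11  1.05  0.95]
```

Emit:
play_rows(
  plan="0 0 -0.156 0 0 0 0.7; 0 0 -0.156 0 0 0 0.7; 0 0 -0.156 0 0 0 0.7; 0 0 -0.155 0 0 0 0.7; 0 0 0 -0.55 0.07 0.9 0.7; 0 0 0 0 0 0.9 0.7; 0 0 0 0 0 0.9 0.7; 0 0 0 0 0 0 0.7; 0 0 0 0 0 0 0.7",
)

```text
time_s: 33.6
position: [0.5544, 0.3575, 0.0954]
ee_rot: [0.001, -0.343, 0.939, 0.0]
ft_force: [0.3, -0.6, -0.6]
finger_gap: 0.0599
finger_force: 0.0
```

Run:
```python
from h import *
st(); go(.5539,.3567,.013,3.84)
```

```text
t 33.6 pos [0.5544 0.3575 0.0954] phi -2.442 z [ 0.001  0.001 -1.   ] F [ 0.3 -0.6 -0.6] gap 0.0599 ff 0.0
turn [0.    0.002 0.001] shift [ 0.02 -0.01  2.06]
```

Emit:
play_rows(
  plan="0 0 0 0 0 0.8 0.7; 0 0 0 0 0 0.7 0.7; 0 0 0 0 0 0.55 0.7; 0 0 0 0 0 0 0.7; 0 0 0 0 0 0 0.3; 0 0 0 0 0 0 0.3; 0 0 0 0 0 0 0.3; 0 0 0 0 0 0 0.3",
  squeeze=50,
)

```text
time_s: 34.6
position: [0.5549, 0.3578, 0.0139]
ee_rot: [0.001, -0.343, 0.94, 0.0]
ft_force: [-0.6, -0.2, 5.6]
finger_gap: 0.0392
finger_force: 52.2
```

Emit:
play_rows(
  plan="0 0 0 0 0 -0.4 0.3; 0 0 0 0 0 -0.7 0.3; 0 0 0 0 0 -0.4 0.3; 0 0 0.156 0 0 0 0.3; 0 0 0.156 0 0 0 0.3; 0 0 0.156 0 0 0 0.3; 0 0 0.155 0 0 0 0.3; 0 0 0 0 0 0 0.3; 0 0 0 0 0 0 0.3",
)

```text
time_s: 35.72
position: [0.5536, 0.3569, 0.0722]
ee_rot: [-0.0, -0.04, 0.999, -0.0]
ft_force: [0.2, 0.7, -0.8]
finger_gap: 0.039
finger_force: 51.6
```

Run:
```python
from h import *
st(); bay(2,-.006,-.010,.065)
```

```text
t 35.73 pos [0.5536 0.3569 0.0722] phi -3.062 z [-0. -0. -1.] F [ 0.2  0.7 -0.8] gap 0.039 ff 51.6
turn [-0.    -0.     0.006] shift [-1.39 -6.01  0.18]
```

Emit:
play_rows(
  plan="0 0 0.006 -0.1 -0.6 0 0.3; 0 0 0 -0.17 -0.75 0 0.3; 0 0 0 -0.18 -0.75 0 0.3; 0 0 0 -0.18 -0.75 0 0.3; 0 0 0 -0.18 -0.75 0 0.3; 0 0 0 -0.18 -0.75 0 0.3; 0 0 0 -0.2 -0.75 0 0.3; 0 0 0 -0.2 -0.75 0 0.3; 0 0 0 0 -0.16 0 0.3; 0 0 0 0 0 0 0.3; 0 0 0 0 0 0 0.3",
)

```text
time_s: 37.1
position: [0.6256, 0.1226, 0.0721]
ee_rot: [-0.0, -0.036, 0.999, 0.001]
ft_force: [0.3, -0.4, -1.6]
finger_gap: 0.0392
finger_force: 51.5
```

```bash
cat >> h.py <<'E'
def held():
    p=cams.capture('wrist'); st(); pos=cur()[0]
    rs=cams.cut_out(p,'block1'); c=proj(p,[*pos[:2],pos[2]])[0]
    q=min(rs,key=lambda r:np.hypot(*(np.array(r['xy'])-c)))
    print('held mask xy',np.round(q['xy']),'conf',round(q['confidence'],2),'cols/rows',np.nonzero(q['mask'].any(0))[0][[0,-1]],np.nonzero(q['mask'].any(1))[0][[0,-1]])
E
python3 - <<'E'
from h import *
held(); bay(2,-.006,-.010,.021)
E
```

```text
t 37.15 pos [0.6256 0.1229 0.0721] phi -3.069 z [-0.     0.001 -1.   ] F [ 0.4  0.1 -0.7] gap 0.0389 ff 51.5
held mask xy [314. 267.] conf 0.65 cols/rows [260 369] [182 364]
turn [ 0.001 -0.    -0.001] shift [-0.02 -0.05  1.28]
```

Emit:
play_rows(
  plan="0 0 0 0 -0.05 0.4 0.3; 0 0 0 0 0 0.4 0.3; 0 0 0 0 0 0.3 0.3; 0 0 0 0 0 0.15 0.3; 0 0 0 0 0 0 0.3; 0 0 0 0 0 0.04 0.3; 0 0 0 0 0 0 0.3",
)

```text
time_s: 38.08
position: [0.6267, 0.119, 0.0209]
ee_rot: [0.0, -0.035, 0.999, 0.0]
ft_force: [-0.5, 0.8, -1.1]
finger_gap: 0.0388
finger_force: 51.6
```

Emit:
play_rows(
  plan="0 0 0 0 0 0.02 0.3; 0 0 0 0 0 0 0.3",
)

```text
time_s: 38.33
position: [0.6266, 0.119, 0.0199]
ee_rot: [0.0, -0.035, 0.999, 0.0]
ft_force: [0.4, 0.2, -0.2]
finger_gap: 0.0393
finger_force: 51.6
```

Emit:
play_rows(
  plan="0 0 0 0 0.1 0 0.3; 0 0 0 0 0.1 0 0.3; 0 0 0 0 0.06 0 0.3; 0 0 0 0 0 0 0.3",
)

```text
time_s: 38.83
position: [0.6258, 0.1301, 0.0199]
ee_rot: [0.0, -0.035, 0.999, 0.0]
ft_force: [0.2, 0.5, 1.2]
finger_gap: 0.0394
finger_force: 51.7
```

Emit:
play_rows(
  plan="0 0 0 0 0.06 0 0.3; 0 0 0 0 0 0 0.3",
)

```text
time_s: 39.08
position: [0.6257, 0.1317, 0.0199]
ee_rot: [0.0, -0.035, 0.999, -0.0]
ft_force: [0.2, -0.5, 2.9]
finger_gap: 0.0387
finger_force: 51.8
```

Emit:
play_rows(
  plan="0 0 0 -0.1 0 0 0.3; 0 0 0 0 0 0 0.3",
)

```text
time_s: 39.33
position: [0.6276, 0.1322, 0.0199]
ee_rot: [-0.002, -0.035, 0.999, -0.0]
ft_force: [-7.4, -1.4, 9.1]
finger_gap: 0.039
finger_force: 52.6
```

Emit:
play_rows(
  plan="0 0 0 -0.06 0 -0.01 0.3; 0 0 0 0 0 0 0.3",
)

```text
time_s: 39.58
position: [0.6317, 0.1325, 0.0199]
ee_rot: [-0.0, -0.035, 0.999, 0.0]
ft_force: [-1.2, -0.3, 1.8]
finger_gap: 0.0389
finger_force: 51.8
```

Emit:
play_rows(
  plan="0 0 0 0 0.06 0 0.3; 0 0 0 0 0 0 0.3",
)

```text
time_s: 39.83
position: [0.6317, 0.1326, 0.02]
ee_rot: [-0.0, -0.035, 0.999, -0.001]
ft_force: [-1.0, -4.6, 1.6]
finger_gap: 0.0386
finger_force: 51.8
```

Emit:
play_rows(
  plan="0 0 0 -0.05 0 -0.01 0.3; 0 0 0 0 0 0 0.3",
)

```text
time_s: 40.08
position: [0.6317, 0.1326, 0.02]
ee_rot: [-0.002, -0.035, 0.999, -0.001]
ft_force: [-6.2, -6.4, 5.7]
finger_gap: 0.0388
finger_force: 52.2
```

Emit:
play_rows(
  plan="0 0 0 -0.04 0 -0.01 0.3; 0 0 0 0 0 0 0.3; 0 0 0 0.05 -0.04 0 0.3; 0 0 0 0 0 0 0.58; 0 0 0 0 0 0 0.58; 0 0 0 0 0 0 0.58; 0 0 0 0 0 -0.5 0.58; 0 0 0 0 0 -0.8 0.58; 0 0 0 0.4 0 -0.4 0.4; 0 0 0 0.8 0 0 0; 0 0 0 0.8 0 0 0; 0 0 0 0.4 0 0 0",
)

```text
time_s: 41.58
position: [0.5365, 0.1265, 0.0904]
ee_rot: [0.0, -0.035, 0.999, 0.0]
ft_force: [-0.6, 0.4, -0.3]
finger_gap: 0.0
finger_force: 0.0
```

Run:
```python
from h import *
st(); a=go(*gal(-.048,.056),.03,PH); b=go(*gal(-.031,.056),.03,PH,a); print(a[0],b[0])
```

```text
t 41.58 pos [0.5365 0.1265 0.0904] phi -3.071 z [ 0.001  0.    -1.   ] F [-0.6  0.4 -0.3] gap 0.0 ff 0.0
turn [ 0.     0.001 -0.003] shift [-0.81 -0.05  1.51]
turn [0. 0. 0.] shift [-0.42 -0.    0.  ]
[0.5690173  0.12682398 0.03      ] [0.5859714  0.12807236 0.03      ]
```

Emit:
play_rows(
  plan="0 0 -0.003 -0.4 0 0 0; 0 0 0 -0.41 -0.05 0.4 0; 0 0 0 0 0 0.6 0; 0 0 0 0 0 0.51 0; 0 0 0 -0.2 0 0 0; 0 0 0 -0.15 0 0 0; 0 0 0 -0.07 0 0 0; 0 0 0 -0.05 0 0 0; 0 0 0 -0.04 0 0 0; 0 0 0 0 0 0 0",
)

```text
time_s: 42.82
position: [0.5859, 0.128, 0.0287]
ee_rot: [-0.004, -0.037, 0.999, -0.001]
ft_force: [-13.5, -1.2, 10.4]
finger_gap: 0.0001
finger_force: 6.6
```

Emit:
play_rows(
  plan="0 0 0 -0.04 0 0 0; 0 0 0 0 0 0 0",
)

```text
time_s: 43.08
position: [0.5859, 0.1281, 0.0285]
ee_rot: [-0.006, -0.037, 0.999, -0.001]
ft_force: [-16.4, -1.5, 12.9]
finger_gap: -0.0001
finger_force: 8.3
```

Emit:
play_rows(
  plan="0 0 0 0.35 0 -0.02 0; 0 0 0 0.25 -0.6 0 0; 0 0 0 0 -0.6 0 0; 0 0 0 -0.6 0 0 0; 0 0 0 -0.6 0 0 0; 0 0 0 -0.4 0 0 0; 0 0 0 0 0 0 0",
)

```text
time_s: 43.95
position: [0.6374, 0.0834, 0.0301]
ee_rot: [0.002, -0.036, 0.999, 0.0]
ft_force: [-0.4, -0.6, 0.0]
finger_gap: -0.0001
finger_force: 0.0
```

Run:
```python
from h import *
st(); a=go(*gal(.015,.024),.03,PH)
```

```text
t 43.95 pos [0.6374 0.0834 0.0301] phi -3.069 z [ 0.003  0.    -1.   ] F [-0.4 -0.6  0. ] gap -0.0001 ff 0.0
turn [ 0.     0.003 -0.001] shift [0.05 0.41 0.  ]
```

Emit:
play_rows(
  plan="0 0 0 0.05 0.2 0 0; 0 0 0 0 0.12 0 0; 0 0 0 0 0.07 0 0; 0 0 0 0 0.05 0 0; 0 0 0 0 0.04 0 0; 0 0 0 0 0 0 0",
)

```text
time_s: 44.7
position: [0.6316, 0.0991, 0.0294]
ee_rot: [-0.001, -0.036, 0.999, -0.002]
ft_force: [-2.9, -7.0, 4.3]
finger_gap: -0.0002
finger_force: 3.0
```

Emit:
play_rows(
  plan="0 0 0 0 0.05 0 0; 0 0 0 0 0 0 0",
)

```text
time_s: 44.95
position: [0.6315, 0.0993, 0.0294]
ee_rot: [-0.001, -0.035, 0.999, -0.003]
ft_force: [-2.6, -8.6, 4.5]
finger_gap: 0.0001
finger_force: 4.5
```

Emit:
play_rows(
  plan="0 0 0 0 -0.25 0 0; 0 0 0 0 0 -0.8 0; 0 0 0 0 0 -0.9 0; 0 0 0 0.6 0 -0.9 0.5; 0 0 0 0.75 0.7 -0.9 0.7; 0 0 0 0.75 0.7 -0.6 0.7; 0 0 0 0.75 0.7 0 0.7; 0 0 0 0.75 0.7 0 0.7; 0 0 0 0.7 0.7 0 0.7; 0 0 0 0.4 0.7 0 0.7; 0 0 0 0 0.7 0 0.7; 0 0 0 0 0 0 0.7",
)

```text
time_s: 46.45
position: [0.4299, 0.2793, 0.1937]
ee_rot: [0.0, -0.039, 0.999, 0.001]
ft_force: [0.4, -0.4, -0.3]
finger_gap: 0.0598
finger_force: 0.0
```

Run:
```python
from mw import *
st(); r=meas(.389,.317)
v=r.get('wrist')
if v is not None:
    for k in (0,np.pi): print(v[2]+k); go(v[0],v[1],.013,v[2]+k)
print(manip.get_obs()['joint_pos'].round(2))
```

```text
t 46.65 pos [0.4311 0.2751 0.1931] phi -3.07 z [-0. -0. -1.] F [-0.2 -0.5 -1. ] gap 0.0594 ff 0.0
wrist [ 0.3878  0.3177 -0.4058] 0.046 conf 0.7 [366. 130.]
scene [ 0.3906  0.3177 -0.4106] 0.07 conf 0.55 [343. 135.]
side [ 0.3878  0.3154 -0.4473] 0.06 conf 0.95 [351. 295.]
-0.40576982149777285
turn [ 0.    -0.    -2.664] shift [-1.41 -0.55  4.51]
2.7358228320920204
turn [-0.    -0.     0.478] shift [1.41 0.55 4.51]
[-0.39  0.28 -0.27  1.94  0.09  0.93  0.94]
```

Emit:
play_rows(
  plan="0 0 0.16 0 0 0 0.7; 0 0 0.16 0 0 0 0.7; 0 0 0.158 0 0 0 0.7; 0 0 0 0.7 0.28 0 0.7; 0 0 0 0.71 0.27 0.5 0.7; 0 0 0 0 0 0.9 0.7; 0 0 0 0 0 0.9 0.7; 0 0 0 0 0 0 0.7; 0 0 0 0 0 0 0.7",
)

```text
time_s: 47.98
position: [0.3883, 0.3189, 0.1022]
ee_rot: [0.0, 0.201, 0.98, 0.0]
ft_force: [-0.1, 0.1, 0.6]
finger_gap: 0.0599
finger_force: 0.0
```

Run:
```python
from h import *
st(); go(.3878,.3177,.013,2.736)
```

```text
t 47.98 pos [0.3883 0.3189 0.1022] phi 2.736 z [ 0.001  0.001 -1.   ] F [-0.1  0.1  0.6] gap 0.0599 ff 0.0
turn [0.001 0.    0.   ] shift [ 0.   -0.03  2.23]
```

Emit:
play_rows(
  plan="0 0 0 0 -0.03 0.8 0.7; 0 0 0 0 0 0.8 0.7; 0 0 0 0 0 0.63 0.7; 0 0 0 0 0 0 0.7; 0 0 0 0 0 0 0.3; 0 0 0 0 0 0 0.3; 0 0 0 0 0 0 0.3; 0 0 0 0 0 0 0.3",
  squeeze=50,
)

```text
time_s: 48.98
position: [0.3886, 0.3186, 0.0141]
ee_rot: [0.001, 0.201, 0.98, 0.001]
ft_force: [-0.6, 0.5, 7.6]
finger_gap: 0.0388
finger_force: 51.8
```

Emit:
play_rows(
  plan="0 0 0 0 0 -0.4 0.3; 0 0 0 0 0 -0.7 0.3; 0 0 0 0 0 -0.4 0.3; 0 0 -0.16 0 0 0 0.3; 0 0 -0.16 0 0 0 0.3; 0 0 -0.158 0 0 0 0.3; 0 0 0 0 0 0 0.3; 0 0 0 0 0 0 0.3",
)

```text
time_s: 49.98
position: [0.3872, 0.3173, 0.0724]
ee_rot: [0.0, -0.035, 0.999, 0.0]
ft_force: [-0.4, 0.5, -0.4]
finger_gap: 0.0387
finger_force: 50.8
```

Run:
```python
from h import *
st(); bay(3,-.006,-.010,.07)
```

```text
t 49.98 pos [0.3872 0.3173 0.0724] phi -3.072 z [ 0.  0. -1.] F [-0.4  0.5 -0.4] gap 0.0387 ff 50.8
turn [ 0.     0.    -0.004] shift [-5.61 -7.13  0.06]
```

Emit:
play_rows(
  plan="0 0 -0.004 -0.4 -0.71 0 0.3; 0 0 0 -0.5 -0.71 0 0.3; 0 0 0 -0.56 -0.71 0 0.3; 0 0 0 -0.58 -0.71 0 0.3; 0 0 0 -0.58 -0.71 0 0.3; 0 0 0 -0.6 -0.71 0 0.3; 0 0 0 -0.6 -0.71 0 0.3; 0 0 0 -0.6 -0.71 0 0.3; 0 0 0 -0.6 -0.71 0 0.3; 0 0 0 -0.59 -0.71 0 0.3; 0 0 0 0 0 0 0.3; 0 0 0 0 0 0 0.3",
)

```text
time_s: 51.48
position: [0.632, 0.0521, 0.0718]
ee_rot: [-0.001, -0.038, 0.999, 0.0]
ft_force: [-0.2, 0.2, -1.9]
finger_gap: 0.0389
finger_force: 50.7
```

Run:
```python
from h import *
held(); bay(3,-.006,-.010,.021)
```

```text
t 51.52 pos [0.6318 0.0528 0.0719] phi -3.064 z [-0.001  0.001 -1.   ] F [ 0.1 -0.3 -1.1] gap 0.0386 ff 50.7
held mask xy [315. 269.] conf 0.61 cols/rows [260 369] [182 361]
turn [ 0.001 -0.001  0.005] shift [ 0.   -0.1   1.27]
```

Emit:
play_rows(
  plan="0 0 0.005 0 -0.1 0.4 0.3; 0 0 0 0 0 0.4 0.3; 0 0 0 0 0 0.3 0.3; 0 0 0 0 0 0.15 0.3; 0 0 0 0 0 0 0.3; 0 0 0 0 0 0.04 0.3; 0 0 0 0 0 0 0.3",
)

```text
time_s: 52.45
position: [0.6331, 0.0475, 0.0206]
ee_rot: [0.0, -0.036, 0.999, -0.0]
ft_force: [0.6, 0.3, -0.4]
finger_gap: 0.0391
finger_force: 50.7
```

Emit:
play_rows(
  plan="0 0 0 0 0 0.02 0.3; 0 0 0 0 0 0 0.3",
)

```text
time_s: 52.7
position: [0.6332, 0.0476, 0.0202]
ee_rot: [0.0, -0.036, 0.999, -0.0]
ft_force: [-1.8, -0.3, 2.3]
finger_gap: 0.0393
finger_force: 51.0
```

Emit:
play_rows(
  plan="0 0 0 0 0.1 0 0.3; 0 0 0 0 0.08 0 0.3; 0 0 0 0 0.05 0 0.3; 0 0 0 0 0 0 0.3",
)

```text
time_s: 53.2
position: [0.633, 0.0565, 0.0202]
ee_rot: [0.001, -0.036, 0.999, -0.0]
ft_force: [0.2, -3.3, 5.0]
finger_gap: 0.0393
finger_force: 51.5
```

Run:
```python
from h import *
st(); bay(3,0,0,.02)
```

```text
t 53.2 pos [0.633  0.0565 0.0202] phi -3.07 z [ 0.001 -0.    -1.   ] F [ 0.2 -3.3  5. ] gap 0.0393 ff 51.5
turn [-0.     0.001 -0.001] shift [-0.11  0.07  0.01]
```

Emit:
play_rows(
  plan="0 0 0 0 0 -0.01 0.3; 0 0 0 0 0.07 0 0.3; 0 0 0 -0.1 0 -0.01 0.3; 0 0 0 0 0 0 0.3",
)

```text
time_s: 53.7
position: [0.6342, 0.0604, 0.0203]
ee_rot: [-0.002, -0.037, 0.999, -0.0]
ft_force: [-4.2, -2.5, 7.8]
finger_gap: 0.0387
finger_force: 51.8
```

Emit:
play_rows(
  plan="0 0 0 -0.07 0.03 -0.01 0.3; 0 0 0 0 0 0 0.3",
)

```text
time_s: 53.95
position: [0.6348, 0.0605, 0.0203]
ee_rot: [-0.004, -0.036, 0.999, -0.001]
ft_force: [-9.8, -4.6, 12.0]
finger_gap: 0.039
finger_force: 52.3
```

Emit:
play_rows(
  plan="0 0 0 -0.05 0.03 -0.01 0.3; 0 0 0 0 0 0 0.3",
)

```text
time_s: 54.2
position: [0.6349, 0.0606, 0.0204]
ee_rot: [-0.006, -0.036, 0.999, -0.002]
ft_force: [-13.6, -6.9, 14.6]
finger_gap: 0.0392
finger_force: 52.6
```

Emit:
play_rows(
  plan="0 0 0 -0.03 0 -0.05 0.3; 0 0 0 0 0 0 0.3",
)

```text
time_s: 54.45
position: [0.6378, 0.0608, 0.0215]
ee_rot: [-0.004, -0.036, 0.999, -0.001]
ft_force: [-5.2, -4.9, 3.3]
finger_gap: 0.0388
finger_force: 52.1
```

Emit:
play_rows(
  plan="0 0 0 0.08 -0.06 0 0.3; 0 0 0 0 0 0 0.58; 0 0 0 0 0 0 0.58; 0 0 0 0 0 0 0.58; 0 0 0 0 0 -0.5 0.58; 0 0 0 0 0 -0.8 0.58; 0 0 0 0.4 0 -0.4 0.4; 0 0 0 0.8 0 0 0; 0 0 0 0.8 0 0 0; 0 0 0 0.4 0 0 0; 0 0 0 0 0 0 0",
)

```text
time_s: 55.82
position: [0.543, 0.053, 0.0927]
ee_rot: [0.001, -0.036, 0.999, -0.0]
ft_force: [-0.8, -0.2, -0.2]
finger_gap: -0.0001
finger_force: 0.0
```

Run:
```python
from h import *
st(); a=go(*gal(-.048,-.016),.03,PH); b=go(*gal(-.031,-.016),.03,PH,a); print(a[0],b[0])
```

```text
t 55.83 pos [0.543  0.053  0.0927] phi -3.069 z [ 0.001 -0.    -1.   ] F [-0.8 -0.2 -0.2] gap -0.0001 ff 0.0
turn [-0.     0.001 -0.001] shift [-0.79 -0.01  1.57]
turn [0. 0. 0.] shift [-0.42 -0.    0.  ]
[0.57430454 0.05501837 0.03      ] [0.59125864 0.05626675 0.03      ]
```

Emit:
play_rows(
  plan="0 0 0 -0.4 0 0 0; 0 0 0 -0.39 -0.01 0.4 0; 0 0 0 0 0 0.6 0; 0 0 0 0 0 0.57 0; 0 0 0 -0.2 0 0 0; 0 0 0 -0.15 0 0 0; 0 0 0 -0.07 0 0 0; 0 0 0 -0.05 0 0 0; 0 0 0 -0.04 0 0 0; 0 0 0 0 0 0 0",
)

```text
time_s: 57.08
position: [0.5912, 0.0559, 0.0291]
ee_rot: [-0.004, -0.036, 0.999, -0.001]
ft_force: [-12.3, -0.6, 9.5]
finger_gap: 0.0
finger_force: 6.2
```

Emit:
play_rows(
  plan="0 0 0 0.35 0 -0.02 0; 0 0 0 0.25 -0.6 0 0; 0 0 0 0 -0.6 0 0; 0 0 0 -0.6 0 0 0; 0 0 0 -0.6 0 0 0; 0 0 0 -0.4 0 0 0; 0 0 0 0 0 0 0",
)

```text
time_s: 57.95
position: [0.6403, 0.0117, 0.0302]
ee_rot: [0.002, -0.036, 0.999, 0.0]
ft_force: [-0.8, 0.1, -0.2]
finger_gap: -0.0003
finger_force: 0.0
```

Run:
```python
from h import *
st(); a=go(*gal(.015,-.048),.03,PH)
```

```text
t 57.95 pos [0.6403 0.0117 0.0302] phi -3.069 z [ 0.003  0.001 -1.   ] F [-0.8  0.1 -0.2] gap -0.0003 ff 0.0
turn [ 0.     0.003 -0.001] shift [-0.01  0.4   0.01]
```

Emit:
play_rows(
  plan="0 0 0 0 0.2 0 0; 0 0 0 0 0.12 0 0; 0 0 0 0 0.07 0 0; 0 0 0 0 0.05 0 0; 0 0 0 0 0.05 0 0; 0 0 0 0 0 0 0",
)

```text
time_s: 58.7
position: [0.6368, 0.0275, 0.0296]
ee_rot: [-0.0, -0.035, 0.999, -0.002]
ft_force: [-1.8, -6.8, 4.1]
finger_gap: -0.0
finger_force: 3.3
```

Emit:
play_rows(
  plan="0 0 0 0 -0.3 0 0; 0 0 0 0 0 -0.8 0; 0 0 0 0 0 -0.9 0; 0 0 0 0.5 0 -0.9 0.5; 0 0 0 0.6 -0.6 -0.9 0.7; 0 0 0 0.6 -0.7 -0.6 0.7; 0 0 0 0.6 -0.7 0 0.7; 0 0 0 0.6 -0.7 0 0.7; 0 0 0 0.6 -0.7 0 0.7; 0 0 0 0.6 -0.7 0 0.7; 0 0 0 0.6 -0.7 0 0.7; 0 0 0 0.6 -0.7 0 0.7",
)

```text
time_s: 60.2
position: [0.4418, -0.2164, 0.1934]
ee_rot: [0.0, -0.036, 0.999, 0.0]
ft_force: [-0.2, -0.0, -0.1]
finger_gap: 0.0598
finger_force: 0.0
```

Emit:
play_rows(
  plan="0 0 0 0.5 -0.7 0 0.7; 0 0 0 0 -0.7 0 0.7; 0 0 0 0 -0.7 0 0.7; 0 0 0 0 -0.6 0 0.7; 0 0 0 0 0 0 0.7; 0 0 0 0 0 0 0.7",
)

```text
time_s: 60.95
position: [0.4303, -0.3238, 0.193]
ee_rot: [-0.0, -0.037, 0.999, 0.001]
ft_force: [0.0, 0.4, 0.1]
finger_gap: 0.0596
finger_force: 0.0
```

Run:
```python
from mw import *
st(); r=meas(.421,-.343)
v=r.get('wrist')
if v is not None:
    for k in (0,np.pi): print(v[2]+k); go(v[0],v[1],.013,v[2]+k)
print(manip.get_obs()['joint_pos'].round(2))
```

```text
t 61.15 pos [ 0.4304 -0.3238  0.1933] phi -3.068 z [ 0.  0. -1.] F [-0.6  0.4 -0.8] gap 0.06 ff 0.0
wrist [ 0.4176 -0.3427  0.9527] 0.037 conf 0.93 [294. 161.]
scene [ 0.4229 -0.3438 -2.1943] 0.116 conf 0.82 [210. 263.]
side [ 0.4186 -0.3444  0.9565] 0.087 conf 0.49 [379. 162.]
0.9527468580501351
turn [0.    0.    2.262] shift [-0.55  0.01  4.51]
4.094339511639928
turn [-0.    0.   -0.88] shift [ 0.55 -0.01  4.51]
[ 0.73  0.32 -0.16  1.88  0.06  0.95  2.19]
```

Emit:
play_rows(
  plan="0 0 0.174 0 0 0 0.7; 0 0 0.174 0 0 0 0.7; 0 0 0.174 0 0 0 0.7; 0 0 0.174 0 0 0 0.7; 0 0 0.174 0 0 0 0.7; 0 0 0.174 0 0 0 0.7; 0 0 0.174 0 0 0 0.7; 0 0 0.174 0 0 0 0.7; 0 0 0.174 0 0 0 0.7; 0 0 0.174 0 0 0 0.7; 0 0 0.174 0 0 0 0.7; 0 0 0.174 0 0 0 0.7",
)

```text
time_s: 62.85
position: [0.4302, -0.3247, 0.1933]
ee_rot: [0.0, 0.847, 0.531, 0.0]
ft_force: [0.6, 0.4, 0.7]
finger_gap: 0.0597
finger_force: 0.0
```

Emit:
play_rows(
  plan="0 0 0.174 0 0 0 0.7; 0 0 0 -0.55 0 0.5 0.7; 0 0 0 0 0 0.8 0.7; 0 0 0 0 0 0.8 0.7; 0 0 0 0 0 0.4 0.7; 0 0 0 0 0 0 0.7; 0 0 0 0 0 0 0.7",
)

```text
time_s: 63.72
position: [0.4181, -0.3433, 0.0943]
ee_rot: [0.001, 0.889, 0.458, 0.0]
ft_force: [-0.1, 1.1, -0.5]
finger_gap: 0.0599
finger_force: 0.0
```

Run:
```python
from h import *
st(); go(.4176,-.3427,.013,.953)
```

```text
t 63.73 pos [ 0.4181 -0.3433  0.0943] phi 0.952 z [ 0.001 -0.001 -1.   ] F [-0.1  1.1 -0.5] gap 0.0599 ff 0.0
turn [ 0.002  0.    -0.001] shift [ 0.01 -0.02  2.03]
```

Emit:
play_rows(
  plan="0 0 0 0 -0.02 0.8 0.7; 0 0 0 0 0 0.7 0.7; 0 0 0 0 0 0.53 0.7; 0 0 0 0 0 0 0.7; 0 0 0 0 0 0 0.3; 0 0 0 0 0 0 0.3; 0 0 0 0 0 0 0.3; 0 0 0 0 0 0 0.3; 0 0 0 0 0 -0.4 0.3; 0 0 0 0 0 -0.7 0.3; 0 0 0 0 0 -0.4 0.3; 0 0 0 0 0 0 0.3",
  squeeze=50,
)

```text
time_s: 65.22
position: [0.4178, -0.3431, 0.0738]
ee_rot: [0.002, 0.889, 0.458, 0.001]
ft_force: [0.1, 0.9, -0.8]
finger_gap: 0.0389
finger_force: 50.6
```

Emit:
play_rows(
  plan="0 0 -0.174 0 0 0 0.3; 0 0 -0.174 0 0 0 0.3; 0 0 -0.174 0 0 0 0.3; 0 0 -0.174 0 0 0 0.3; 0 0 -0.174 0 0 0 0.3; 0 0 -0.174 0 0 0 0.3; 0 0 -0.174 0 0 0 0.3; 0 0 -0.174 0 0 0 0.3; 0 0 -0.174 0 0 0 0.3; 0 0 -0.174 0 0 0 0.3; 0 0 -0.174 0 0 0 0.3; 0 0 -0.174 0 0 0 0.3",
)

```text
time_s: 66.72
position: [0.4161, -0.3417, 0.0711]
ee_rot: [-0.001, 0.048, 0.999, 0.001]
ft_force: [0.6, -0.8, -0.8]
finger_gap: 0.0388
finger_force: 50.7
```

Run:
```python
from h import *
st(); a=go(.415,-.03,.072,PH); print(manip.get_obs()['joint_pos'].round(2))
```

```text
t 66.72 pos [ 0.4161 -0.3417  0.0711] phi 3.046 z [-0.001  0.002 -1.   ] F [ 0.6 -0.8 -0.8] gap 0.0388 ff 50.7
turn [ 0.001 -0.001 -0.169] shift [-0.54  7.77 -0.02]
[ 0.88  0.51 -0.3   1.95  0.22  0.71  1.92]
```

Emit:
play_rows(
  plan="0 0 -0.169 0 0.5 0 0.3; 0 0 0 -0.05 0.7 0 0.3; 0 0 0 -0.05 0.7 0 0.3; 0 0 0 -0.05 0.7 0 0.3; 0 0 0 -0.05 0.7 0 0.3; 0 0 0 -0.05 0.7 0 0.3; 0 0 0 -0.05 0.7 0 0.3; 0 0 0 -0.05 0.7 0 0.3; 0 0 0 -0.05 0.7 0 0.3; 0 0 0 -0.05 0.7 0 0.3; 0 0 0 -0.05 0.7 0 0.3; 0 0 0 -0.05 0.5 0 0.3",
)

```text
time_s: 68.22
position: [0.4197, -0.0202, 0.0715]
ee_rot: [-0.001, -0.034, 0.999, 0.0]
ft_force: [-0.5, 0.4, -0.3]
finger_gap: 0.0391
finger_force: 50.6
```

Run:
```python
from h import *
st(); bay(4,-.006,-.010,.07)
```

```text
t 68.22 pos [ 0.4197 -0.0202  0.0715] phi -3.073 z [-0.001  0.001 -1.   ] F [-0.5  0.4 -0.3] gap 0.0391 ff 50.6
turn [ 0.001 -0.001 -0.005] shift [-5.42 -0.46  0.04]
```

Emit:
play_rows(
  plan="0 0 -0.005 -0.5 0 0 0.3; 0 0 0 -0.7 0 0 0.3; 0 0 0 -0.7 -0.07 0 0.3; 0 0 0 -0.7 -0.07 0 0.3; 0 0 0 -0.7 -0.07 0 0.3; 0 0 0 -0.7 -0.08 0 0.3; 0 0 0 -0.7 -0.08 0 0.3; 0 0 0 -0.7 -0.09 0 0.3; 0 0 0 0 0 0 0.3; 0 0 0 0 0 0 0.3",
)

```text
time_s: 69.47
position: [0.6358, -0.0243, 0.0709]
ee_rot: [-0.001, -0.036, 0.999, 0.0]
ft_force: [0.2, -0.2, -1.2]
finger_gap: 0.0391
finger_force: 50.6
```

Run:
```python
from h import *
held(); bay(4,-.006,-.010,.021)
```

```text
t 69.53 pos [ 0.6357 -0.0243  0.0711] phi -3.069 z [-0.002  0.    -1.   ] F [ 0.6  0.4 -1.1] gap 0.0391 ff 50.6
held mask xy [316. 267.] conf 0.73 cols/rows [261 370] [180 360]
turn [ 0.    -0.002 -0.001] shift [-0.04  0.04  1.26]
```

Emit:
play_rows(
  plan="0 0 0 0 0.04 0.4 0.3; 0 0 0 0 0 0.4 0.3; 0 0 0 0 0 0.3 0.3; 0 0 0 0 0 0.14 0.3; 0 0 0 0 0 0 0.3; 0 0 0 0 0 0.03 0.3; 0 0 0 0 0 0 0.3",
)

```text
time_s: 70.45
position: [0.6376, -0.0229, 0.0217]
ee_rot: [0.0, -0.036, 0.999, -0.0]
ft_force: [0.4, 0.5, -0.2]
finger_gap: 0.0389
finger_force: 50.6
```

Emit:
play_rows(
  plan="0 0 0 0 0.08 0 0.3; 0 0 0 0 0.08 0 0.3; 0 0 0 0 0.05 0 0.3; 0 0 0 0 0 0 0.3",
)

```text
time_s: 70.95
position: [0.6366, -0.0141, 0.0213]
ee_rot: [0.0, -0.036, 0.999, 0.0]
ft_force: [0.5, -1.0, -0.8]
finger_gap: 0.0389
finger_force: 50.6
```

Emit:
play_rows(
  plan="0 0 0 0 0.06 0 0.3; 0 0 0 -0.1 0 0 0.3; 0 0 0 0 0 0 0.3",
)

```text
time_s: 71.32
position: [0.641, -0.0118, 0.0214]
ee_rot: [0.0, -0.036, 0.999, 0.0]
ft_force: [0.2, -0.6, -1.6]
finger_gap: 0.0389
finger_force: 50.6
```

Run:
```python
from h import *
st(); bay(4,0,0,.021)
```

```text
t 71.33 pos [ 0.641  -0.0118  0.0214] phi -3.069 z [ 0.001  0.    -1.   ] F [ 0.2 -0.6 -1.6] gap 0.0389 ff 50.6
turn [ 0.     0.001 -0.001] shift [-0.03 -0.01  0.01]
```

Emit:
play_rows(
  plan="0 0 0 0 0 0.02 0.3; 0 0 0 -0.06 0.04 0 0.3; 0 0 0 0 0 0 0.3",
)

```text
time_s: 71.7
position: [0.6418, -0.0114, 0.0201]
ee_rot: [-0.001, -0.036, 0.999, -0.001]
ft_force: [-2.8, -3.6, -1.0]
finger_gap: 0.0388
finger_force: 50.5
```

Emit:
play_rows(
  plan="0 0 0 -0.05 0.04 0 0.3; 0 0 0 0 0 0 0.3",
)

```text
time_s: 71.95
position: [0.642, -0.0113, 0.02]
ee_rot: [-0.003, -0.036, 0.999, -0.002]
ft_force: [-7.6, -6.4, 4.2]
finger_gap: 0.0391
finger_force: 51.0
```

Emit:
play_rows(
  plan="0 0 0 -0.05 0.04 0 0.3; 0 0 0 0 0 0 0.3",
)

```text
time_s: 72.2
position: [0.6421, -0.0113, 0.0201]
ee_rot: [-0.005, -0.035, 0.999, -0.003]
ft_force: [-12.6, -9.2, 10.2]
finger_gap: 0.0387
finger_force: 51.6
```

Flush against both stops. I release, then do the front check push.

Emit:
play_rows(
  plan="0 0 0 0.07 -0.07 0 0.3; 0 0 0 0 0 0 0.58; 0 0 0 0 0 0 0.58; 0 0 0 0 0 0 0.58; 0 0 0 0 0 -0.5 0.58; 0 0 0 0 0 -0.8 0.58; 0 0 0 0.4 0 -0.4 0.4; 0 0 0 0.8 0 0 0; 0 0 0 0.8 0 0 0; 0 0 0 0.4 0 0 0; 0 0 0 0 0 0 0",
)

```text
time_s: 73.58
position: [0.5479, -0.0166, 0.0899]
ee_rot: [0.001, -0.036, 0.999, -0.0]
ft_force: [0.3, -0.5, -1.3]
finger_gap: -0.0001
finger_force: 0.0
```

Run:
```python
from h import *
st(); a=go(*gal(-.048,-.088),.03,PH); b=go(*gal(-.031,-.088),.03,PH,a); print(a[0],b[0])
```

```text
t 73.58 pos [ 0.5479 -0.0166  0.0899] phi -3.069 z [ 0.001 -0.001 -1.   ] F [ 0.3 -0.5 -1.3] gap -0.0001 ff 0.0
turn [-0.001  0.001 -0.001] shift [-0.79 -0.06  1.5 ]
turn [0. 0. 0.] shift [-0.42 -0.    0.  ]
[ 0.57959177 -0.01678723  0.03      ] [ 0.59654588 -0.01553886  0.03      ]
```

Emit:
play_rows(
  plan="0 0 0 -0.4 0 0 0; 0 0 0 -0.39 -0.06 0.4 0; 0 0 0 0 0 0.6 0; 0 0 0 0 0 0.5 0; 0 0 0 -0.2 0 0 0; 0 0 0 -0.15 0 0 0; 0 0 0 -0.07 0 0 0; 0 0 0 -0.05 0 0 0; 0 0 0 -0.04 0 0 0; 0 0 0 0 0 0 0",
)

```text
time_s: 74.82
position: [0.5966, -0.0156, 0.0287]
ee_rot: [-0.003, -0.036, 0.999, -0.001]
ft_force: [-10.0, -2.6, 7.6]
finger_gap: 0.0002
finger_force: 5.2
```

Emit:
play_rows(
  plan="0 0 0 0.35 0 -0.02 0; 0 0 0 0.25 -0.6 0 0; 0 0 0 0 -0.55 0 0; 0 0 0 -0.6 0 0 0; 0 0 0 -0.6 0 0 0; 0 0 0 -0.4 0 0 0; 0 0 0 0 0 0 0",
)

```text
time_s: 75.7
position: [0.6448, -0.0578, 0.03]
ee_rot: [0.001, -0.036, 0.999, 0.0]
ft_force: [-1.0, -1.1, -0.6]
finger_gap: -0.0002
finger_force: 0.0
```

Run:
```python
from h import *
st(); a=go(*gal(.015,-.12),.03,PH)
```

```text
t 75.7 pos [ 0.6448 -0.0578  0.03  ] phi -3.069 z [ 0.003  0.    -1.   ] F [-1.  -1.1 -0.6] gap -0.0002 ff 0.0
turn [ 0.     0.003 -0.001] shift [-0.02  0.34 -0.  ]
```

Now the side push, then up and back for a clear view of all bays.

Emit:
play_rows(
  plan="0 0 0 0 0.15 0 0; 0 0 0 0 0.1 0 0; 0 0 0 0 0.07 0 0; 0 0 0 0 0.05 0 0; 0 0 0 0 0.06 0 0; 0 0 0 0 0 0 0",
)

```text
time_s: 76.45
position: [0.6421, -0.0443, 0.0296]
ee_rot: [-0.0, -0.035, 0.999, -0.002]
ft_force: [-2.0, -7.2, 4.0]
finger_gap: -0.0003
finger_force: 3.0
```

Emit:
play_rows(
  plan="0 0 0 0 -0.25 0 0; 0 0 0 0 0 -0.8 0; 0 0 0 0 0 -0.9 0; 0 0 0 0.5 0 -0.9 0; 0 0 0 0.7 0 -0.9 0; 0 0 0 0.7 0.4 -0.9 0; 0 0 0 0.7 0.5 -0.9 0; 0 0 0 0.7 0.6 -0.5 0; 0 0 0 0.6 0.6 0 0; 0 0 0 0.5 0.5 0 0; 0 0 0 0 0 0 0; 0 0 0 0 0 0 0",
)

```text
time_s: 77.95
position: [0.4604, 0.0398, 0.2615]
ee_rot: [0.0, -0.036, 0.999, -0.0]
ft_force: [-0.0, -0.3, 0.0]
finger_gap: 0.0
finger_force: 0.0
```

Run:
```python
from h import *
for n in (1,2,3,4): tray(n,'w5' if n==1 else None)
```

```text
t 78.0 pos [0.4605 0.0395 0.2613] phi -3.07 z [ 0.001  0.    -1.   ] F [ 1.2 -0.2 -0.2] gap 0.0005 ff 0.0
bay 1 err x,y mm [-2.3 -0.1] yaw 0.06 cost 0.358
t 78.1 pos [0.4604 0.0395 0.2612] phi -3.071 z [-0.  0. -1.] F [ 0.3  0.2 -0.1] gap 0.0002 ff 0.0
bay 2 err x,y mm [-2.2  0.4] yaw 0.035 cost 0.544
t 78.2 pos [0.4602 0.0396 0.2611] phi -3.07 z [-0.  0. -1.] F [ 0.4 -0.4  0.4] gap -0.0001 ff 0.0
none [321.40900696 310.59905496]
t 78.3 pos [0.46   0.0398 0.2611] phi -3.07 z [-0.  0. -1.] F [0.1 0.5 0.2] gap 0.0002 ff 0.0
bay 4 err x,y mm [-3.3 -6.3] yaw -0.24 cost 0.587
```

View pics/w5.png

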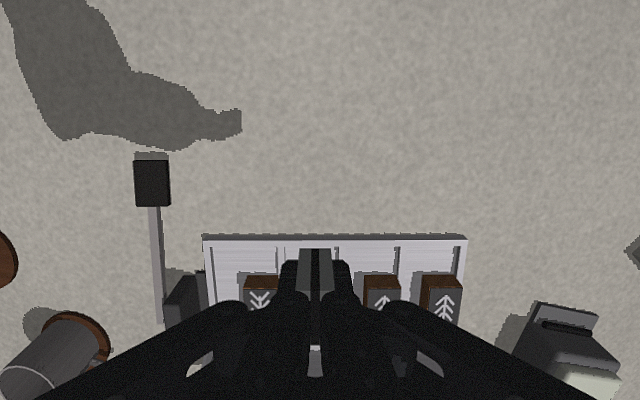

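The picture shows the pedal pad down at (152,180) and blocks in bays 1, 2 and 4, with the fingers hiding bay 3. I move over the tray for a clear measurement.

Emit:
play_rows(
  plan="0 0 0 0 0 -0.8 0; 0 0 0 -0.6 0 -0.5 0; 0 0 0 -0.7 0 0 0; 0 0 0 -0.7 0 0 0; 0 0 0 -0.7 0.3 0 0; 0 0 0 -0.6 0.3 0 0; 0 0 0 0 0 0 0; 0 0 0 0 0 0 0",
)

```text
time_s: 79.35
position: [0.5892, 0.0732, 0.3128]
ee_rot: [-0.001, -0.036, 0.999, -0.0]
ft_force: [0.7, 0.3, -0.6]
finger_gap: -0.0001
finger_force: 0.0
```

Run:
```python
from h import *
for n in (1,2,3,4): tray(n,'w6' if n==1 else None)
```

```text
t 79.4 pos [0.5891 0.0729 0.3131] phi -3.07 z [-0.001 -0.001 -1.   ] F [ 0.6 -0.  -0.1] gap 0.0002 ff 0.0
bay 1 err x,y mm [0. 0.] yaw 0.0 cost 1.0
t 79.5 pos [0.5892 0.0728 0.3134] phi -3.07 z [-0.    -0.001 -1.   ] F [-0.  -0.7 -0.5] gap -0.0004 ff 0.0
bay 2 err x,y mm [0. 0.] yaw 0.0 cost 1.0
t 79.6 pos [0.5894 0.0729 0.3136] phi -3.07 z [ 0.    -0.001 -1.   ] F [-0.4 -0.8  0.3] gap 0.0002 ff 0.0
bay 3 err x,y mm [0. 0.] yaw 0.0 cost 1.0
t 79.7 pos [0.5895 0.0731 0.3136] phi -3.07 z [ 0. -0. -1.] F [-0.2  0.  -0.8] gap -0.0002 ff 0.0
bay 4 err x,y mm [-1.5  0.5] yaw -0.039 cost 0.078
```

View pics/w6.png

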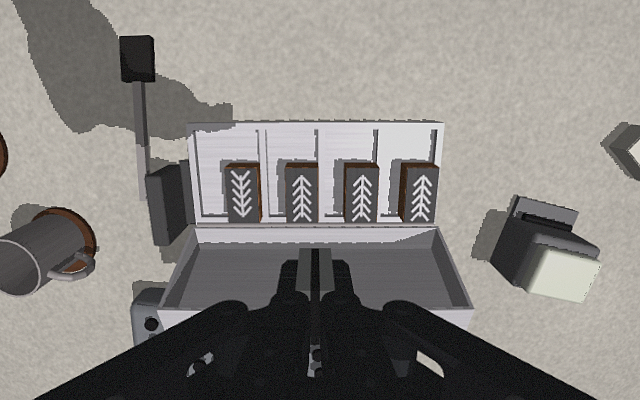

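The picture shows all four blocks picture side up against the fence at row 222, each against its left rib. I check this numerically and plan the pedal grip.

Run:
```python
from h import *
p=cams.capture('wrist'); rs=cams.cut_out(p,'block1')
for n,y in {1:.128,2:.056,3:-.016,4:-.088}.items():
    v=gal(.015,y); c=proj(p,[*v,.035])[0]; q=min(rs,key=lambda r:np.hypot(*(np.array(r['xy'])-c)))
    if np.hypot(*(np.array(q['xy'])-c))>20: print(n,'none'); continue
    w,f=fit([(p,q['mask'].astype(np.float32))],TB,v,[G[2]]); d=Ro.from_euler('z',-G[2]).apply([*(w[:2]-v),0])
    print(n,np.round(d[:2]*1e3,1),round(w[2]-G[2],3),round(f,3))
st(); a=go(*gal(-.1435,-.199),.12,PH); go(*gal(-.1435,-.199),.022,PH,a); print(a[0])
rs=cams.cut_out(p,'pedal_pad'); print([(np.round(r['xy']),r['confidence']) for r in rs],onz(p,(138,59),.037))
```

```text
1 [-1.1 -0.5] -0.014 0.076
2 [-0.8 -0.2] 0.021 0.051
3 [-1.3  0. ] 0.006 0.066
4 [-0.9  1. ] -0.032 0.088
t 79.85 pos [0.5897 0.0734 0.3134] phi -3.07 z [ 0. -0. -1.] F [-0.  -0.2 -0.4] gap -0.0002 ff 0.0
turn [-0.     0.    -0.001] shift [ 2.8  -5.    4.84]
turn [0. 0. 0.] shift [0.   0.   2.45]
[ 0.49250077 -0.13450047  0.12      ]
[(array([141.,  79.]), 0.83)] [[ 0.4943434  -0.13018141  0.037     ]]
```

All four read flush within the measuring bias, so on to the pedal.

Emit:
play_rows(
  plan="0 0 0 0.5 -0.7 0.3 0.7; 0 0 0 0.6 -0.7 0.6 0.7; 0 0 0 0.6 -0.7 0.6 0.7; 0 0 0 0.6 -0.7 0.7 0.7; 0 0 0 0.5 -0.7 0.7 0.7; 0 0 0 0 -0.7 0.7 0.7; 0 0 0 0 -0.7 0.7 0.7; 0 0 0 0 -0.1 0.5 0.7; 0 0 0 0 0 0 0.7; 0 0 0 0 0 0 0.7",
  squeeze=40,
)

```text
time_s: 81.15
position: [0.4931, -0.1334, 0.122]
ee_rot: [0.0, -0.037, 0.999, 0.0]
ft_force: [-0.5, -0.1, -0.7]
finger_gap: 0.0597
finger_force: 0.0
```

Run:
```python
from h import *
st(); a=go(*gal(-.1435,-.199),.022,PH)
```

```text
t 81.15 pos [ 0.4931 -0.1334  0.122 ] phi -3.068 z [ 0.001  0.    -1.   ] F [-0.5 -0.1 -0.7] gap 0.0597 ff 0.0
turn [ 0.     0.001 -0.   ] shift [ 0.02 -0.03  2.5 ]
```

Emit:
play_rows(
  plan="0 0 0 0 -0.03 0.7 0.7; 0 0 0 0 0 0.7 0.7; 0 0 0 0 0 0.6 0.7; 0 0 0 0 0 0.4 0.7; 0 0 0 0 0 0.1 0.7; 0 0 0 0 0 0 0.7; 0 0 0 0 0 0 0.2; 0 0 0 0 0 0 0.2; 0 0 0 0 0 0 0.2; 0 0 0 0 0 0 0.2",
)

```text
time_s: 82.4
position: [0.4932, -0.1337, 0.0225]
ee_rot: [0.001, -0.037, 0.999, 0.0]
ft_force: [-1.7, 5.0, 7.3]
finger_gap: 0.0352
finger_force: 40.5
```

Emit:
play_rows(
  plan="0 0 0 0.01 0 -0.06 0.2; 0 0 0 0.01 0 -0.06 0.2; 0 0 0 0.01 0 -0.06 0.2; 0 0 0 0.01 0 -0.06 0.2; 0 0 0 0 0 0 0.2",
)

```text
time_s: 83.02
position: [0.4923, -0.1338, 0.0308]
ee_rot: [0.001, -0.037, 0.999, 0.001]
ft_force: [5.7, 4.2, -9.3]
finger_gap: 0.0351
finger_force: 41.7
```

Emit:
play_rows(
  plan="0 0 0 0 0 -0.06 0.2; 0 0 0 0 0 -0.06 0.2; 0 0 0 0 0 -0.06 0.2; 0 0 0 0 0 -0.06 0.2; 0 0 0 0 0 -0.06 0.2; 0 0 0 0 0 -0.06 0.2; 0 0 0 0 0 -0.06 0.2; 0 0 0 0 0 -0.06 0.2; 0 0 0 -0.01 0 -0.06 0.2; 0 0 0 -0.01 0 -0.06 0.2; 0 0 0 -0.01 0 -0.06 0.2; 0 0 0 -0.01 0 -0.06 0.2",
)

```text
time_s: 84.52
position: [0.4925, -0.1337, 0.0591]
ee_rot: [-0.0, -0.037, 0.999, 0.001]
ft_force: [3.3, 4.0, -10.1]
finger_gap: 0.0349
finger_force: 41.1
```

Emit:
play_rows(
  plan="0 0 0 -0.01 0 -0.05 0.2; 0 0 0 -0.01 0 -0.05 0.2; 0 0 0 -0.01 0 -0.05 0.2; 0 0 0 -0.01 0 -0.05 0.2; 0 0 0 -0.01 0 -0.05 0.2; 0 0 0 -0.01 0 -0.05 0.2; 0 0 0 -0.01 0 -0.05 0.2; 0 0 0 -0.01 0 -0.05 0.2; 0 0 0 -0.01 0 -0.05 0.2; 0 0 0 -0.01 0 -0.05 0.2; 0 0 0 0 0 0 0.2",
)

```text
time_s: 85.9
position: [0.4961, -0.1335, 0.0794]
ee_rot: [-0.0, -0.036, 0.999, 0.001]
ft_force: [1.7, 5.0, -5.9]
finger_gap: 0.035
finger_force: 41.2
```

Run:
```python
from h import *
st(); p=cams.capture('side'); save(p,'s4'); s=cams.capture('scene'); save(s,'sc4')
c=p['frame'][140:270,230:390]; cv2.imwrite('pics/s4c.png',cv2.cvtColor(cv2.resize(c,None,fx=4,fy=4,interpolation=cv2.INTER_CUBIC),cv2.COLOR_RGB2BGR))
```

```text
t 85.9 pos [ 0.4961 -0.1335  0.0794] phi -3.069 z [-0.001  0.002 -1.   ] F [ 1.7  5.  -5.9] gap 0.035 ff 41.2
```

View pics/s4c.png

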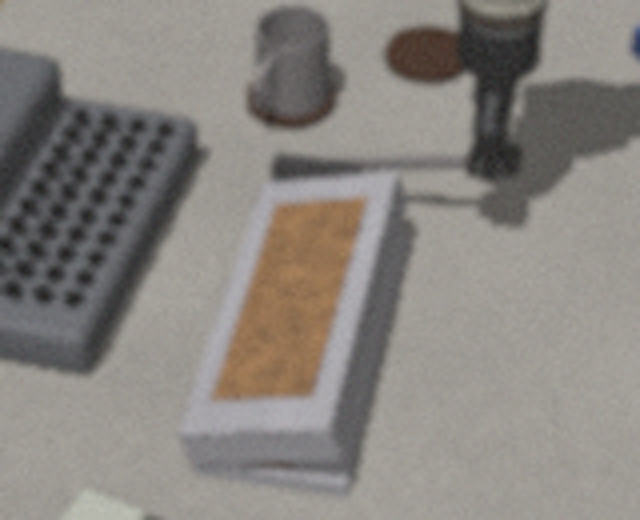

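The crop shows the lid nearly shut with a front gap at about (340,475), so I keep easing up.

Emit:
play_rows(
  plan="0 0 0 -0.01 0 -0.04 0.2; 0 0 0 -0.01 0 -0.04 0.2; 0 0 0 -0.01 0 -0.04 0.2; 0 0 0 0 0 0 0.2",
)

```text
time_s: 86.5
position: [0.4974, -0.1334, 0.0842]
ee_rot: [-0.0, -0.037, 0.999, 0.001]
ft_force: [1.7, 3.6, -6.2]
finger_gap: 0.0347
finger_force: 41.1
```

Emit:
play_rows(
  plan="0 0 0 -0.01 0 -0.04 0.2; 0 0 0 0 0 0 0.2; 0 0 0 0 0 0 0.2",
)

```text
time_s: 86.88
position: [0.4978, -0.1333, 0.0858]
ee_rot: [-0.0, -0.037, 0.999, 0.001]
ft_force: [1.8, 4.7, -6.8]
finger_gap: 0.0347
finger_force: 41.1
```

Emit:
play_rows(
  plan="0 0 0 -0.01 0 -0.03 0.2; 0 0 0 0 0 0 0.2; 0 0 0 0 0 0 0.2",
)

```text
time_s: 87.25
position: [0.4981, -0.1333, 0.087]
ee_rot: [-0.0, -0.037, 0.999, 0.001]
ft_force: [2.2, 4.8, -7.3]
finger_gap: 0.0353
finger_force: 41.1
```

Continue until the force rises at the stop.

Emit:
play_rows(
  plan="0 0 0 0 0 -0.03 0.2; 0 0 0 0 0 0 0.2; 0 0 0 0 0 0 0.2",
)

```text
time_s: 87.62
position: [0.4985, -0.1333, 0.0883]
ee_rot: [0.0, -0.037, 0.999, 0.001]
ft_force: [3.0, 5.4, -6.6]
finger_gap: 0.0348
finger_force: 41.1
```

Emit:
play_rows(
  plan="0 0 0 0 0 -0.03 0.2; 0 0 0 0 0 0 0.2; 0 0 0 0 0 0 0.2",
)

```text
time_s: 88.0
position: [0.4986, -0.1333, 0.0887]
ee_rot: [0.0, -0.037, 0.999, 0.001]
ft_force: [5.6, 3.7, -15.0]
finger_gap: 0.0347
finger_force: 43.2
```

Emit:
play_rows(
  plan="0 0 0 0 0 -0.03 0.2; 0 0 0 0 0 0 0.2; 0 0 0 0 0 0 0.2",
)

```text
time_s: 88.38
position: [0.4986, -0.1332, 0.0888]
ee_rot: [0.0, -0.037, 0.999, 0.001]
ft_force: [9.1, 2.2, -27.1]
finger_gap: 0.0347
finger_force: 44.2
```

Emit:
play_rows(
  plan="0 0 0 0 0 0.05 0.2; 0 0 0 0 0 0 0.2; 0 0 0 0 0 0 0.7; 0 0 0 0 0 0 0.7; 0 0 0 0 0 0 0.7; 0 0 0 0 0 -0.3 0.7; 0 0 0 0 0 -0.6 0.7; 0 0 0 0.3 0 -0.7 0.7; 0 0 0 0.5 0 -0.7 0.7; 0 0 0 0.5 0 -0.7 0.7; 0 0 0 0 0 0 0.7; 0 0 0 0 0 0 0.7",
)

```text
time_s: 89.88
position: [0.447, -0.1387, 0.2092]
ee_rot: [0.0, -0.036, 0.999, -0.0]
ft_force: [0.2, -0.6, 0.1]
finger_gap: 0.0598
finger_force: 0.0
```

Run:
```python
from h import *
st(); p=cams.capture('side')
c=p['frame'][140:270,230:390]; cv2.imwrite('pics/s5c.png',cv2.cvtColor(cv2.resize(c,None,fx=4,fy=4,interpolation=cv2.INTER_CUBIC),cv2.COLOR_RGB2BGR))
L=cams.cut_out(p,'lid')[0]; m=L['mask'].astype(np.float32); print(L['confidence'],fit([(p,m)],LID,G[:2],[G[2]]))
p=cams.capture('scene'); L=cams.cut_out(p,'lid')[0]; m=L['mask'].astype(np.float32); print(L['confidence'],fit([(p,m)],LID,G[:2],[G[2]]))
```

```text
t 89.88 pos [ 0.447  -0.1387  0.2092] phi -3.07 z [ 0.001 -0.001 -1.   ] F [ 0.2 -0.6  0.1] gap 0.0598 ff 0.0
0.63 (array([0.61901974, 0.06596515, 0.07247045]), np.float64(0.03809785842895508))
0.86 (array([0.62491002, 0.0790231 , 0.07522545]), np.float64(0.04827296733856201))
```

View pics/s5c.png

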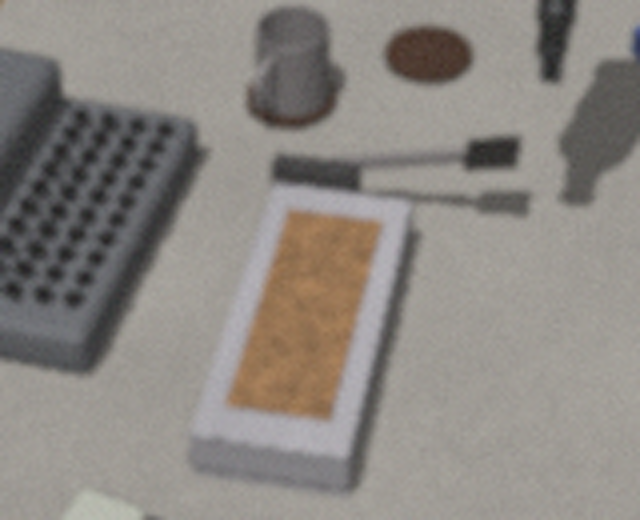

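The crop shows the lid fully shut with no gap at its front edge (350,480), and the gripper clear of everything. I hand in the job.

```bash
python3 -c "
from workcell import manip
print(manip.hand_in())"
```

```text
the job is handed in; nothing more can be done
None
```

I pressed the pedal down, laid all four wooden blocks picture side up and flush in their own bays, eased the lid fully shut by the pedal, and handed the job in at about 90 s; no verdict was returned.

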